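Stand a fallen cleaner tin up against the bench fence

ROBOT

A 7-joint arm with a two-finger parallel gripper is mounted at the origin on the work surface. World frame = base frame: x ahead of the robot, y to its left, z up, the work surface at z = 0. Lengths are in m, angles in rad, forces in N, time in s.
With the tool pointing down it reaches from about 0.425 to 0.925 m from the base axis. Payload 6.8 kg.
Tool frame: the origin (TCP) lies at the very end of the fingers, on their centre line; the grasp point (between the pads) lies 19 mm behind it; y points along the fingers, z is the direction in which the jaws open and shut, and the axes are right-handed (so a half turn about y gives the same grasp; the last joint's range is limited). The gripper opens to 88 mm and grips with 3 to 60 N. Pads are 20 mm wide; open, the fingers measure 115 mm over their backs; the gripper's body (75 mm by 178 mm) begins 61 mm behind the grasp point.
Start: joints at [1.183, 0.477, 0.022, 1.555, -0.011, 1.109, -0.083], TCP at [0.186, -0.649, 0.223] pointing down, gripper open.
Joint ranges: [-2.96, 2.96], [-0.34, 2.1], [-1.41, 1.46], [0.24, 2.44], [-1.37, 4.51], [0.17, 1.92], [-2.96, 2.96]. Speed limits (rad/s): [2.39, 2.39, 3.14, 3.14, 3.14, 3.14, 3.14].

INTERFACE

Orientations are given as a unit quaternion [x, y, z, w].
In Python, from workcell import env, viewer gives the robot as it stands.
- The arm moves only by the tool move_arm, never from a script. Its argument "targets" is a list that holds one entry, the list of rows, each a list of 5 numbers: the closure, from 0 (fully open) to 1 (shut), then the shift along the tool's x, y, z in mm, then the turn about the tool's y in units of 5 degrees (1.0 is 5 degrees). A call has 1 to 8 rows; each row shifts and turns the pose as measured when the row begins, along the tool's axes as they then stand; what a row does not reach is not made up. A row lasts 1/12 s, in which the tool goes at most 41.7 mm and 7.16 degrees, less where a joint would pass 70% of its speed; a pose out of reach is approached as far as the arm can. A call is refused whole if a number of a shift passes 41.7 or a number of a turn 1, either way. A call with a gripper value outside its range is refused whole. The fingers move at their own pace and stop on an object; the grip force is fixed at half the most. Time passes only in rows, so rows that do not move let the fingers close. It gives the time, the measured TCP pose, the force and the opening at its end, in the units of the state.
- env.get_state(): the state, without advancing time (a new reading comes with each control period).
- viewer.camera(name): name is "side" or "top" or "wrist"; returns a dict with "image" (384x512x3 uint8, red, green, blue), "vertical_fov" (degrees; the focal length in pixels is half the picture's height over the tangent of half this angle, whatever the lens; pixels are square), "cx", "cy" (the principal point, pixels), "origin" and "orientation" of the camera in the world. Camera axes: x right, y down, z forward; pixel columns grow to the right and rows downward; lengths in m; the calibration is good to about 2 mm. The wrist camera is an equidistant fisheye: a pixel r from the principal point sees the ray r / f radians off the axis. A picture is of the moment at which its call begins. There is no depth.
- env.sign_off(): hands the job in, once; it reports no verdict.
The state is a dict: "time": time; "joint_positions": joint angles; "qd": joint speeds; "tau": joint torques, N m; "position": TCP position; "tcp_rot": TCP orientation; "contact_force": force on the tool from outside, world axes, zero at the start; "moment": the same for the moment, N m; "finger_gap": finger opening in m.
Only numpy, scipy, OpenCV 4.12 (cv2) and the standard library are available. Lean on these libraries where they do the work, as an engineer would, in place of code of your own. Each camera call takes 0.05 s, during which the arm holds its last target.

TASK

The blue cleaner tin has fallen over in front of the aluminium fence. Right it by using the fence: tip its capped end up so that it leans with its top against the fence, then push its foot in until the tin stands upright, and press it lightly home so that it stands snug and square against the fence. Be gentle, the fence is only clamped: do not press the tin hard against it, leave the jar, the fan module and the parts tray where they are, and let go of everything at the end.

Things in the scene. Friction and masses are not known exactly. Their poses are not given: they have to be found in the camera images.
- tin: Closed blue rectangular tin with pale label, 0.26-0.49 kg. Body 70 mm wide (its x), 45 mm deep (y), 140 mm high (z), low shoulder to 150 mm, red cap on top. Origin: centre of the foot's underside; z runs from foot to cap. Starts lying on a broad face (axis 22.5 mm above the bench), cap 45 to 135 mm short of the fence and pointing at it within 15 deg. Upright it slides at 1 to 4 N.
- tin_cap (a point): Middle of the tin's round red cap, 28 mm in diameter, 35 mm long (tin z = 148 to 183 mm; this point at 168); axes as the tin's. The tin's centre of mass is near z = 76 mm: it rights itself once its axis is over 74 deg from level. Leaning on the fence at 50 to 65 deg it stays put when let go; pushing its foot in below 30 mm height then takes up to about 10 N.
- rack: Fixed grey steel foot that carries the fence: 200 mm (its x) by 50 mm (y = -90 to -40 mm), 50 mm high, two black clamp knobs to 74 mm. Origin on the bench. Its y points level from the fence towards the tin, z up.
- fence_line (a point): A point of the rack, 20 mm in front (+y) of its origin, on the bench; axes as the rack's. The fence, an upright aluminium plate square to y, 220 mm wide (x = -110 to 110), 12 mm thick, top 167 mm above the bench, is clamped at an unreported setting: its front face lies 0 to 24 mm in front (+y) of this point. Find it by touch. It does not give below 60 N.
- jar: Bystander: glass screw jar with orange lid, 54 mm in diameter, 60 mm high, standing; origin at the centre of its underside.
- module: Bystander: green circuit board 85 x 60 mm with a black fan block, 30 mm high overall; origin at the centre of its underside, x along the 85 mm side.
- tray: Bystander: open grey parts tray 90 x 70 x 28 mm; origin at the centre of its underside, x along the 90 mm side.
There are look-alikes about, which are no part of the job. Of the things that look like the tin, the smallest one is meant.

How it is judged:
By the outcome, as a careful person would: the job done as asked, in the order asked, and still so for the second after the job is handed in, with the robot touching nothing.
It also fails if it takes over 72 s, if anything falls off the work surface, if the arm or the gripper's body presses on something with over 40 N, if the wrist force passes 120 N, or if a joint passes its speed limit or range.

## Working session

There is one attempt and no reset: what is moved stays moved. The work goes in short steps, Python scripts to look and compute and a tool call to move; the robot and the scene stay as the last step left them, time stands still between calls to the robot, and variables do not carry over. Pictures are saved under pics/ and viewed, and the job is handed in when it is done.

Besides the shell and the picture viewer there is one more tool, called after "Emit:" as a command line: name --argument value ..., lists and objects as JSON in quotes. move_arm: Moves the arm, as the interface text tells. Its arguments: {"type":"object","properties":{"targets":{"type":"array"}},"required":["targets"]}

```bash
ls; mkdir -p pics; python3 - <<'E'
from workcell import env, viewer
import cv2
s=env.get_state(); print(s)
for n in ["side","top","wrist"]:
    c=viewer.camera(n); cv2.imwrite(f"pics/{n}0.png",cv2.cvtColor(c["image"],cv2.COLOR_RGB2BGR))
    print(n,{k:v for k,v in c.items() if k!="image"})
E
```

```text
pics
{'time': 0.0, 'joint_positions': array([ 1.18286719,  0.477765  ,  0.02232436,  1.55643511, -0.01150501,
        1.10930294, -0.08309033]), 'qd': array([-4.02711804e-04,  5.64530325e-04, -1.31021003e-04,  1.55745343e-03,
        3.87494631e-04, -6.43423920e-04,  7.39890958e-05]), 'tau': array([-2.04397784e-04, -5.82875419e+01,  1.53482560e+00, -2.72616434e+01,
       -5.43352088e-02,  1.67615869e-02,  1.59895321e-04]), 'position': array([ 0.18625985, -0.64816959,  0.22171187]), 'tcp_rot': array([-0.09875665,  0.70081124, -0.69957772,  0.0984974 ]), 'contact_force': array([0.29680981, 1.25423248, 0.3005866 ]), 'moment': array([ 0.08411771,  0.00968228, -0.00862446]), 'finger_gap': 0.0880061536018361}
side {'vertical_fov': 42.709875262826344, 'cx': 259.86514315515365, 'cy': 193.28563660448734, 'origin': array([0.28424829, 0.74818394, 0.8424649 ]), 'orientation': array([-0.15700252,  0.92424032, -0.34130097,  0.06814461])}
top {'vertical_fov': 52.072181845279374, 'cx': 248.46721596933284, 'cy': 185.90402923212545, 'origin': array([0.33900509, 0.10618134, 0.91174975]), 'orientation': array([ 0.7050174 , -0.70199295,  0.07187295, -0.07064447])}
wrist {'vertical_fov': 65.70646984690485, 'cx': 253.53384773057226, 'cy': 190.0871511023427, 'origin': array([ 0.25811448, -0.62805974,  0.38359889]), 'orientation': array([ 0.79099919, -0.59615854, -0.08353936,  0.10925409])}
```

View pics/side0.png

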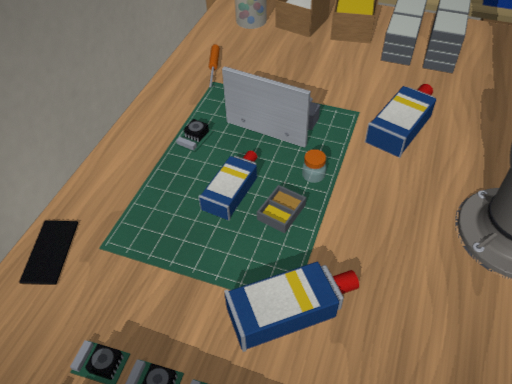

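View pics/top0.png

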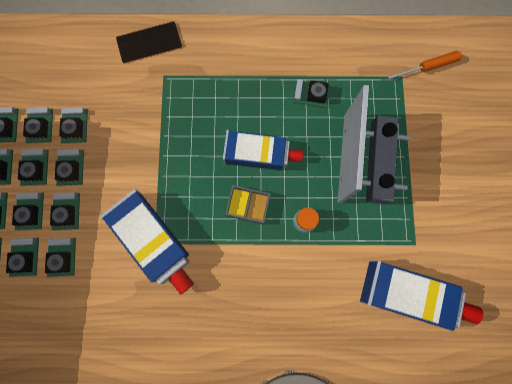

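View pics/wrist0.png

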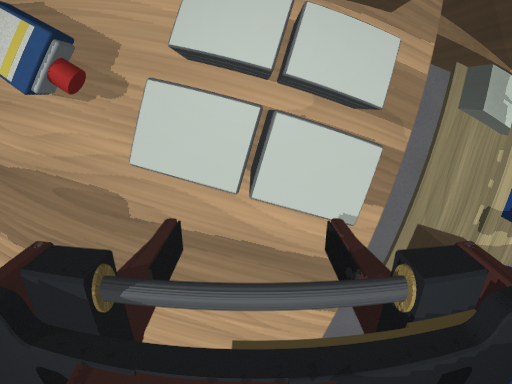

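```bash
cat > h.py <<'E'
import numpy as np, cv2
from scipy.spatial.transform import Rotation as R
from workcell import env, viewer
def cam(n,save=None):
    c=viewer.camera(n); c['n']=n
    if save: cv2.imwrite(f"pics/{save}.png",cv2.cvtColor(c["image"],cv2.COLOR_RGB2BGR))
    c['f']=c['image'].shape[0]/2/np.tan(np.radians(c['vertical_fov']/2)); return c
def ray(c,u,v):
    x=np.array([u-c['cx'],v-c['cy']],float)
    if c['n']=='wrist':
        r=np.linalg.norm(x); th=r/c['f']; d=np.r_[x/r*np.sin(th),np.cos(th)]
    else: d=np.r_[x/c['f'],1]; d/=np.linalg.norm(d)
    return R.from_quat(c['orientation']).apply(d)
def onz(c,u,v,z):
    d=ray(c,u,v); o=c['origin']; return o+d*(z-o[2])/d[2]
def proj(c,p):
    q=R.from_quat(c['orientation']).inv().apply(np.asarray(p)-c['origin'])
    return q[:2]/q[2]*c['f']+[c['cx'],c['cy']]
def tri(c1,p1,c2,p2):
    d1,d2=ray(c1,*p1),ray(c2,*p2); o1,o2=c1['origin'],c2['origin']
    A=np.c_[d1,-d2]; t=np.linalg.lstsq(A,o2-o1,rcond=None)[0]
    a,b=o1+d1*t[0],o2+d2*t[1]; return (a+b)/2,np.linalg.norm(a-b)
E
python3 - <<'E'
from h import *
t=cam("top");s=cam("side")
im=t['image']; hsv=cv2.cvtColor(im,cv2.COLOR_RGB2HSV)
cv2.imwrite("pics/crop_t.png",cv2.resize(cv2.cvtColor(im[60:240,200:430],cv2.COLOR_RGB2BGR),None,fx=3.4,fy=3.3,interpolation=cv2.INTER_CUBIC))
im=s['image']
cv2.imwrite("pics/crop_s.png",cv2.resize(cv2.cvtColor(im[60:240,160:360],cv2.COLOR_RGB2BGR),None,fx=3.3,fy=3.3,interpolation=cv2.INTER_CUBIC))
E
```

```text
(no output)
```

View pics/crop_t.png

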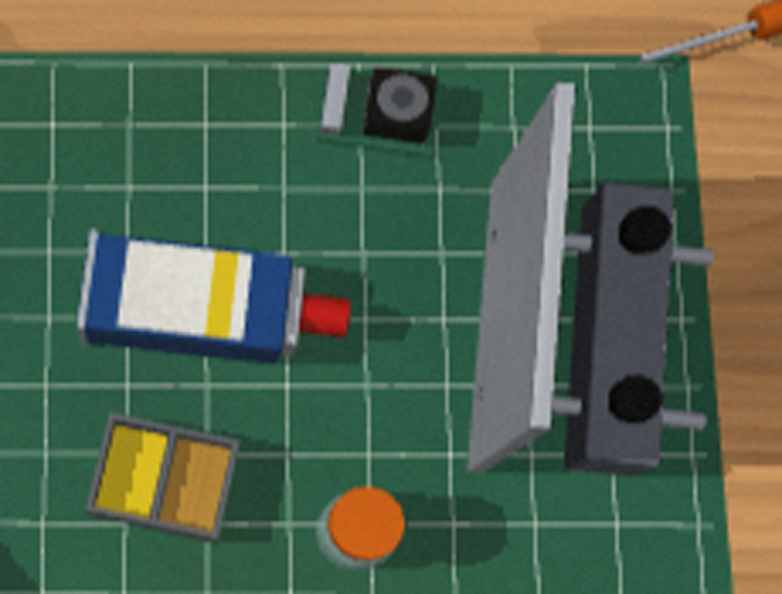

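View pics/crop_s.png

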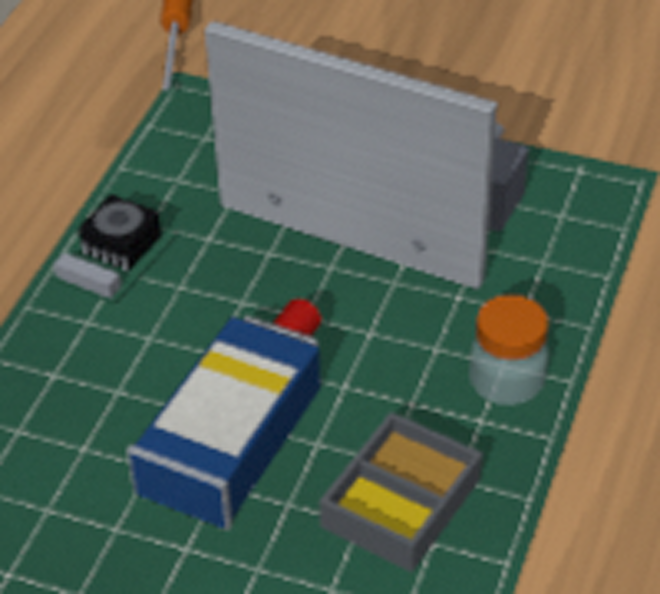

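```bash
python3 - <<'E'
from h import *
np.set_printoptions(precision=4,suppress=True)
t=cam("top");s=cam("side")
T=lambda a,b:(200+(a+.5)/3.4-.5,60+(b+.5)/3.3-.5); S=lambda a,b:(160+(a+.5)/3.3-.5,60+(b+.5)/3.3-.5)
print("tin top face", *[onz(t,*T(*p),.045) for p in [(96,234),(85,340),(303,262),(288,358)]],sep="\n")
print("side", *[onz(s,*S(*p),.045) for p in [(133,448),(229,484),(235,318),(318,342)]],sep="\n")
print("cap", onz(t,*T(349,316),.0225+.0), onz(t,*T(303,314),.0225))
print("fence bottom front top-view", onz(t,*T(493,185),.0), onz(t,*T(470,470),0))
print("fence top front", onz(t,*T(557,85),.167), onz(t,*T(533,428),.167), "back",onz(t,*T(573,85),.167), onz(t,*T(549,430),.167))
print("side bottom front", onz(s,*S(220,207),.0), onz(s,*S(483,285),0))
print("side top front", onz(s,*S(208,32),.167), onz(s,*S(492,109),.167))
print("rack top", *[onz(t,*T(*p),.05) for p in [(605,183),(675,190),(580,468),(660,470)]],sep="\n")
print("knobs", *[onz(t,*T(*p),.074) for p in [(645,230),(635,398)]])
print("jar lid", onz(t,*T(366,523),.06), onz(s,*S(513,312),.06))
print("tray rim", *[onz(t,*T(*p),.028) for p in [(110,413),(239,440),(90,512),(218,540)]])
print("module", *[onz(t,*T(*p),.0) for p in [(318,140),(434,152)]],onz(t,*T(403,97),.03))
E
```

```text
tin top face
[0.6471 0.1533 0.045 ]
[0.5702 0.1595 0.045 ]
[0.6272 0.0125 0.045 ]
[0.558  0.0237 0.045 ]
side
[0.6491 0.1537 0.045 ]
[0.5787 0.1615 0.045 ]
[0.6307 0.0218 0.045 ]
[0.568  0.0252 0.045 ]
cap [ 0.5947 -0.0211  0.0225] [0.596  0.0107 0.0225]
fence bottom front top-view [ 0.7029 -0.1308  0.    ] [ 0.4878 -0.1052  0.    ]
fence top front [ 0.702  -0.1288  0.167 ] [ 0.4856 -0.1034  0.167 ] back [ 0.7021 -0.1384  0.167 ] [ 0.4844 -0.1124  0.167 ]
side bottom front [ 0.7074 -0.1297  0.    ] [ 0.4875 -0.1106  0.    ]
side top front [ 0.702  -0.1253  0.167 ] [ 0.4886 -0.1043  0.167 ]
rack top
[ 0.6848 -0.1945  0.05  ]
[ 0.6798 -0.2421  0.05  ]
[ 0.4813 -0.1656  0.05  ]
[ 0.4802 -0.2178  0.05  ]
knobs [ 0.6414 -0.2105  0.074 ] [ 0.5244 -0.1961  0.074 ]
jar lid [ 0.4423 -0.0233  0.06  ] [ 0.4463 -0.0305  0.06  ]
tray rim [0.5223 0.1428 0.028 ] [0.5036 0.0558 0.028 ] [0.453  0.1553 0.028 ] [0.4341 0.0702 0.028 ]
module [ 0.738  -0.0049  0.    ] [ 0.7289 -0.0891  0.    ] [ 0.7588 -0.0622  0.03  ]
```

```bash
python3 - <<'E'
from h import *
np.set_printoptions(precision=4,suppress=True)
t=cam("top");s=cam("side")
g=cv2.GaussianBlur(cv2.cvtColor(t['image'],cv2.COLOR_RGB2GRAY),(3,3),0).astype(float)
print(g[120,338:375].astype(int)); print(g[170,330:370].astype(int))
# tin: blue mask + red cap
hsv=cv2.cvtColor(t['image'],cv2.COLOR_RGB2HSV)
red=((hsv[...,0]<8)|(hsv[...,0]>172))&(hsv[...,1]>170)
n,l,st,ce=cv2.connectedComponentsWithStats(red.astype(np.uint8))
for i in range(1,n):
    if st[i,4]>20: print(st[i],ce[i],onz(t,*ce[i],.0225))
# fence: bright line (top face) per row
P=[];Q=[]
for v in range(92,185):
    row=g[v,335:375]; d=np.diff(row); 
    a=np.argmax(d); b=np.argmin(d)
    P.append((335+a+.5,v)); Q.append((335+b+.5,v))
for L in (P,Q):
    W=np.array([onz(t,u,v,.167)[:2] for u,v in L]); 
    for _ in range(3):
        k=np.polyfit(W[:,0],W[:,1],1); r=abs(W[:,1]-np.polyval(k,W[:,0])); W=W[r<max(.002,1.5*np.median(r))]
    print(len(W),np.degrees(np.arctan(k[0])),np.polyval(k,.59), r.mean())
q=R.from_quat(env.get_state()['tcp_rot']).as_matrix(); print(q)
E
```

```text
[ 73  73  74  74  73  82 102 114 115 115 114 113 113 113 113 114 115 114
 113 114 115 115 131 165 181 179 176 168 130  75  53  53  52  50  45  38
  33]
[ 92 108  90  73  73  73  74  75  76  85 104 114 115 116 116 115 115 115
 116 116 116 116 116 116 116 117 124 147 172 178 175 172 146  92  59  56
  55  50  38  32]
[288 150  15  12 155] [295.2645 155.1935] [ 0.5951 -0.0046  0.0225]
[169 269  25  26 358] [180.6397 281.0084] [0.3068 0.2533 0.0225]
[462 303  21  21 334] [472.1078 313.4671] [ 0.2409 -0.381   0.0225]
93 -6.893530712131379 -0.11451944574201625 0.0004896056014317314
80 -6.763575908134465 -0.1255548760471428 0.0004623923165084188
[[-0.9611 -0.      0.2761]
 [-0.2761  0.0001 -0.9611]
 [-0.     -1.     -0.0001]]
```

```bash
cat > plan.py <<'E'
from h import *
import sys
FY=-6.83
e=np.array([np.cos(np.radians(FY)),np.sin(np.radians(FY)),0]); n=np.array([-e[1],e[0],0]); F0=np.array([.59,-.1147,0])
def fr(p): # rack-like coords: along e, distance from fence face, z (mm)
    d=np.asarray(p)-F0; return np.round([d@e*1e3,d@n*1e3,d[2]*1e3],1)
def yaw(s):
    z=R.from_quat(s['tcp_rot']).as_matrix()[:,2]; return np.degrees(np.arctan2(z[1],z[0]))
def plan(target,step=40,yawt=FY,maxrows=40,closure=0):
    s=env.get_state(); p=s['position'].copy(); M=R.from_quat(s['tcp_rot']).as_matrix()
    dy=(yawt-yaw(s)+180)%360-180
    rows=[]
    for i in range(maxrows):
        d=np.asarray(target)-p; L=np.linalg.norm(d)
        if L<1e-3 and abs(dy)<.3: break
        m=d*min(1,step/1e3/max(L,1e-9)); tu=np.clip(-dy/5,-1,1)
        rows.append([closure]+[float(round(v)) for v in M.T@m*1e3]+[float(round(tu,1))])
        p=p+m; dy+=tu*5; M=M@R.from_rotvec([0,np.radians(tu*5),0]).as_matrix()
    return rows
def st(x=''):
    s=env.get_state(); print(x,'t',round(s['time'],2),'pos',np.round(s['position']*1e3,1),'fr',fr(s['position']),'yaw',round(yaw(s),2),'F',np.round(s['contact_force'],1),'gap',round(s['finger_gap']*1e3,1)); return s
E
python3 - <<'E'
from plan import *
print("tin cap pt fr",fr([.595,-.0096,.0225]),"foot",fr([.6115,.159,0]))
r=plan(F0+ .004*e+.107*n+[0,0,.2])
for i in range(0,len(r),8): print(r[i:i+8])
E
```

```text
tin cap pt fr [ -7.5 104.9  22.5] foot [-11.2 274.3   0. ]
[[0, -30.0, 1.0, -26.0, -1.0], [0, -32.0, 1.0, -23.0, -1.0], [0, -34.0, 1.0, -20.0, -1.0], [0, -36.0, 1.0, -17.0, -1.0], [0, -37.0, 1.0, -14.0, -1.0], [0, -38.0, 1.0, -11.0, -1.0], [0, -39.0, 1.0, -7.0, -1.0], [0, -40.0, 1.0, -4.0, -1.0]]
[[0, -40.0, 1.0, 0.0, -1.0], [0, -40.0, 1.0, 3.0, -1.0], [0, -39.0, 1.0, 6.0, -1.0], [0, -39.0, 1.0, 10.0, -1.0], [0, -38.0, 1.0, 13.0, -1.0], [0, -36.0, 1.0, 16.0, -0.4], [0, -36.0, 1.0, 18.0, -0.0], [0, -36.0, 1.0, 18.0, -0.0]]
[[0, -36.0, 1.0, 18.0, -0.0], [0, -36.0, 1.0, 18.0, -0.0], [0, -36.0, 1.0, 18.0, -0.0], [0, -5.0, 0.0, 3.0, -0.0]]
```

Things that could be taken for the tin, in the top view: (256,150) in front of the fence, (145,237) and (412,295). The last two are clearly larger. The crop shows that (256,150) is the smallest, about 70 mm × 140 mm on its 45 mm plane, with its red cap at (295,155). I choose that one. In the side view the jar is at crop (513,345), the tray at (400,490) and the module at (110,240), all clear of the tin's path.

Emit:
move_arm --targets '[[[0, -30, 0, -26, -1], [0, -32, 0, -23, -1], [0, -34, 0, -20, -1], [0, -36, 0, -17, -1], [0, -37, 0, -14, -1], [0, -38, 0, -11, -1], [0, -39, 0, -7, -1], [0, -40, 0, -4, -1]]]'

```text
time: 1.12
position: [0.3568, -0.3815, 0.2209]
tcp_rot: [0.338, -0.62, 0.624, -0.333]
contact_force: [0.7, -1.1, 1.0]
finger_gap: 0.0881
```

```bash
python3 - <<'E'
from plan import *
st()
r=plan(F0-.0065*e+.107*n+[0,0,.215])
for i in range(0,len(r),8): print(r[i:i+8])
E
```

```text
t 1.12 pos [ 356.8 -381.5  220.9] fr [-199.9 -292.7  220.9] yaw -33.31 F [ 0.7 -1.1  1. ] gap 88.1
[[0, -40.0, 0.0, 0.0, -1.0], [0, -40.0, 0.0, 3.0, -1.0], [0, -39.0, 0.0, 6.0, -1.0], [0, -39.0, 0.0, 10.0, -1.0], [0, -38.0, 0.0, 13.0, -1.0], [0, -36.0, 0.0, 16.0, -0.3], [0, -36.0, 0.0, 17.0, -0.0], [0, -36.0, 0.0, 17.0, -0.0]]
[[0, -36.0, 0.0, 17.0, -0.0], [0, -36.0, 0.0, 17.0, -0.0], [0, -36.0, 0.0, 17.0, -0.0], [0, -4.0, 0.0, 2.0, -0.0]]
```

Emit:
move_arm --targets '[[[0, -40, 0, 0, -1], [0, -40, 0, 3, -1], [0, -39, 0, 6, -1], [0, -39, 0, 10, -1], [0, -38, 0, 13, -1], [0, -36, 0, 16, -0.3], [0, -36, 0, 17, 0], [0, -36, 0, 17, 0]]]'

```text
time: 1.78
position: [0.5293, -0.0973, 0.221]
tcp_rot: [0.479, -0.519, 0.526, -0.474]
contact_force: [1.1, -0.6, 0.2]
finger_gap: 0.0878
```

```bash
python3 - <<'E'
from plan import *
st()
r=plan(F0-.0075*e+.107*n+[0,0,.2])
for i in range(0,len(r),8): print(r[i:i+8])
E
```

```text
t 1.78 pos [529.3 -97.3 221. ] fr [-62.4  10.  221. ] yaw -5.28 F [ 1.1 -0.6  0.2] gap 87.8
[[0, -34.0, 7.0, 20.0, 0.3], [0, -34.0, 7.0, 19.0, -0.0], [0, -29.0, 6.0, 16.0, -0.0]]
```

Emit:
move_arm --targets '[[[0, -35, 0, 20, 0.3], [0, -34, 0, 19, 0], [0, -29, 0, 16, 0], [0, 0, 20, 0, 0], [0, 0, 0, 0, 0]]]'

```text
time: 2.2
position: [0.6007, 0.0099, 0.2013]
tcp_rot: [0.472, -0.522, 0.53, -0.473]
contact_force: [-1.3, -1.6, -1.4]
finger_gap: 0.088
```

```bash
python3 - <<'E'
from plan import *
s=st()
w=cam('wrist','w1'); t=cam('top','t1'); s2=cam('side','s1')
# is fingers' cap
hsv=cv2.cvtColor(s2['image'],cv2.COLOR_RGB2HSV)
r=plan(F0-.0075*e+.107*n+[0,0,.0115],maxrows=12)
print(r)
E
```

```text
t 2.2 pos [600.7   9.9 201.3] fr [ -4.2 125.  201.3] yaw -6.19 F [-1.3 -1.6 -1.4] gap 88.0
[[0, 3.0, 40.0, -2.0, 0.1], [0, 3.0, 40.0, -2.0, -0.0], [0, 3.0, 40.0, -2.0, -0.0], [0, 3.0, 40.0, -2.0, -0.0], [0, 3.0, 34.0, -1.0, -0.0]]
```

View pics/w1.png

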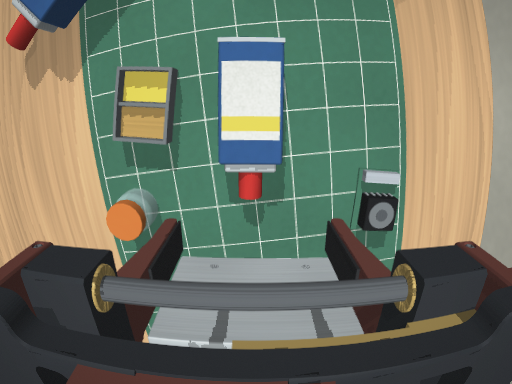

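View pics/s1.png

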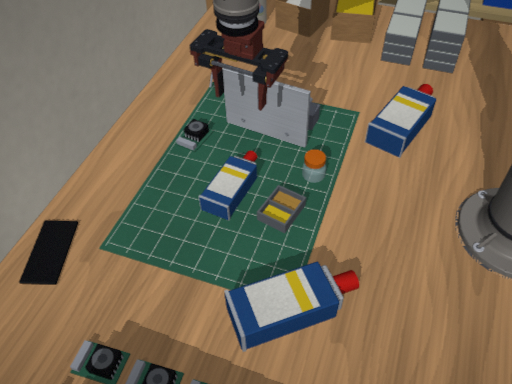

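The wrist view shows the tin straight ahead, axis nearly in line with the tool. Its cap is at (250,185), the jar at (128,220), the tray at (145,105) and the module at (378,210).

```bash
python3 - <<'E'
from plan import *
s=st()
w=cam('wrist')
hsv=cv2.cvtColor(w['image'],cv2.COLOR_RGB2HSV)
red=((hsv[...,0]<8)|(hsv[...,0]>172))&(hsv[...,1]>170)
red[:150]=0;red[210:]=0
v,u=np.nonzero(red); print(u.min(),u.max(),v.min(),v.max(),u.mean(),v.mean())
for uv in [(u.mean(),v.min()),(u.mean(),v.max())]: print(fr(onz(w,*uv,.0225)))
print('face', [fr(onz(w,*p,.045)) for p in [(219,40),(284,40),(219,163),(282,164)]])
E
```

```text
t 2.35 pos [602.2   8.3 205.3] fr [ -2.5 123.6 205.3] yaw -6.35 F [ 0.6 -1.4  0.5] gap 88.0
237 259 171 196 247.59107142857144 183.075
[ -6.9 122.8  22.5]
[-6.8 91.8 22.5]
face [array([-38.1, 272.2,  45. ]), array([ 31.2, 272.8,  45. ]), array([-38.4, 136.8,  45. ]), array([ 31.2, 136. ,  45. ])]
```

Emit:
move_arm --targets '[[[0, 10, 40, -2, 0.1], [0, 10, 40, -1, 0], [0, 0, 40, 0, 0], [0, 0, 38, 0, 0], [0, 0, 20, 0, 0], [0, 0, 8, 0, 0]]]'

```text
time: 2.9
position: [0.6071, -0.0262, 0.0248]
tcp_rot: [0.459, -0.521, 0.545, -0.47]
contact_force: [-0.3, -0.5, 0.3]
finger_gap: 0.0875
```

```bash
python3 - <<'E'
from plan import *
s=st()
E
```

```text
t 2.9 pos [607.1 -26.2  24.8] fr [ 6.4 89.9 24.8] yaw -7.83 F [-0.3 -0.5  0.3] gap 87.5
```

Emit:
move_arm --targets '[[[0, 0, 0, 0, 0], [0, 0, 0, 0, 0]]]'

```text
time: 3.07
position: [0.606, -0.0292, 0.0245]
tcp_rot: [0.459, -0.522, 0.546, -0.468]
contact_force: [-0.3, -0.1, 0.6]
finger_gap: 0.0876
```

```bash
python3 - <<'E'
from plan import *
s=st(); print(R.from_quat(s['tcp_rot']).as_matrix().round(3))
E
```

```text
t 3.07 pos [606.  -29.2  24.5] fr [ 5.8 86.8 24.5] yaw -8.05 F [-0.3 -0.1  0.6] gap 87.6
[[-0.14   0.032  0.99 ]
 [-0.99  -0.017 -0.14 ]
 [ 0.012 -0.999  0.034]]
```

Emit:
move_arm --targets '[[[0, -9, 0, -6, -0.2], [0, -8, 0, -6, 0], [0, 0, 6, 0, 0], [0, 0, 6, 0, 0], [0, 0, 0, 0, 0]]]'

```text
time: 3.48
position: [0.6005, -0.0087, 0.0184]
tcp_rot: [0.461, -0.515, 0.544, -0.476]
contact_force: [-0.6, -0.7, -1.0]
finger_gap: 0.088
```

```bash
python3 - <<'E'
from plan import *
s=st(); print(R.from_quat(s['tcp_rot']).as_matrix().round(3)[:,1])
cam('wrist','w2')
E
```

```text
t 3.48 pos [600.5  -8.7  18.4] fr [ -2.2 106.5  18.4] yaw -6.98 F [-0.6 -0.7 -1. ] gap 88.0
[ 0.044 -0.017 -0.999]
```

View pics/w2.png

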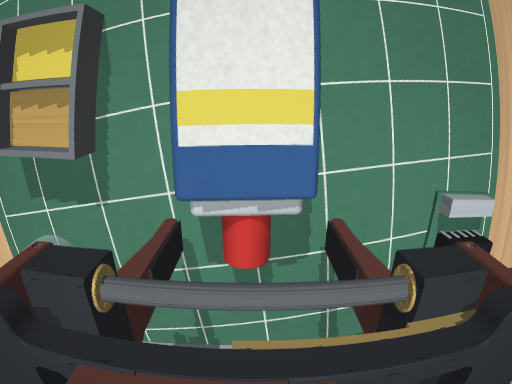

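Emit:
move_arm --targets '[[[0, 1, 5, -3, 0], [0, 1, 4, -2, 0], [0, 0, 0, 0, 0]]]'

```text
time: 3.78
position: [0.5961, -0.0105, 0.0092]
tcp_rot: [0.46, -0.514, 0.544, -0.476]
contact_force: [-0.4, -0.2, 0.1]
finger_gap: 0.0878
```

```bash
python3 - <<'E'
from plan import *
s=st(); print(R.from_quat(s['tcp_rot']).as_matrix().round(3)[:,1])
E
```

```text
t 3.78 pos [596.1 -10.5   9.2] fr [ -6.3 104.1   9.2] yaw -6.98 F [-0.4 -0.2  0.1] gap 87.8
[ 0.045 -0.017 -0.999]
```

Emit:
move_arm --targets '[[[0, 2, -3, 0, 0], [1, 0, 0, 0, 0], [1, 0, 0, 0, 0], [1, 0, 0, 0, 0], [1, 0, 0, 0, 0], [1, 0, 0, 0, 0], [1, 0, 0, 0, 0], [1, 0, 0, 0, 0]]]'

```text
time: 4.45
position: [0.5957, -0.0136, 0.0122]
tcp_rot: [0.46, -0.515, 0.545, -0.476]
contact_force: [-0.4, -0.3, -1.0]
finger_gap: 0.0449
```

```bash
python3 - <<'E'
from plan import *
s=st(); print(R.from_quat(s['tcp_rot']).as_matrix().round(3)[:,1])
E
```

```text
t 4.45 pos [595.7 -13.6  12.2] fr [ -6.4 101.   12.2] yaw -7.07 F [-0.4 -0.3 -1. ] gap 44.9
[ 0.044 -0.017 -0.999]
```

Emit:
move_arm --targets '[[[1, 0, 0, 0, 0], [1, 0, 0, 0, 0], [1, 0, 0, 0, 0], [1, 0, 0, 0, 0], [1, 0, 0, 0, 0]]]'

```text
time: 4.87
position: [0.5958, -0.0135, 0.0122]
tcp_rot: [0.46, -0.515, 0.545, -0.476]
contact_force: [-0.7, -0.6, 0.3]
finger_gap: 0.0275
```

```bash
python3 - <<'E'
from plan import *
s=st()
E
```

```text
t 4.87 pos [595.8 -13.5  12.2] fr [ -6.3 101.2  12.2] yaw -7.05 F [-0.7 -0.6  0.3] gap 27.5
```

Emit:
move_arm --targets '[[[1, 0, -8, 0, 0], [1, 2, -10, 0, 0], [1, 3, -12, 0, 0], [1, 4, -12, 0, 0], [1, 4, -12, 0, 0], [1, 0, 0, 0, 0]]]'

```text
time: 5.37
position: [0.5897, -0.0268, 0.0711]
tcp_rot: [0.462, -0.515, 0.544, -0.475]
contact_force: [0.4, -0.3, -2.5]
finger_gap: 0.0275
```

```bash
python3 - <<'E'
from plan import *
s=st(); print(R.from_quat(s['tcp_rot']).as_matrix().round(3)[:,1])
cam('side','s3')
E
```

```text
t 5.37 pos [589.7 -26.8  71.1] fr [-10.8  87.2  71.1] yaw -6.98 F [ 0.4 -0.3 -2.5] gap 27.5
[ 0.041 -0.018 -0.999]
```

View pics/s3.png

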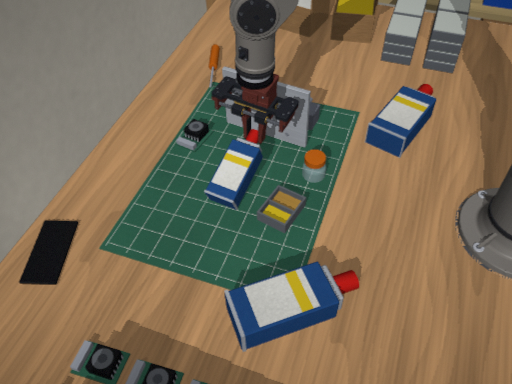

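Emit:
move_arm --targets '[[[1, 6, -10, 1, 0], [1, 8, -11, 1, 0], [1, 8, -11, 1, 0], [1, 8, -11, 1, 0], [1, 8, -10, 1, 0], [1, 5, -6, 1, 0], [1, 0, 0, 0, 0]]]'

```text
time: 6.0
position: [0.5857, -0.0749, 0.1351]
tcp_rot: [0.463, -0.516, 0.544, -0.474]
contact_force: [0.4, -0.7, -3.3]
finger_gap: 0.0275
```

```bash
python3 - <<'E'
from plan import *
s=st(); print(R.from_quat(s['tcp_rot']).as_matrix().round(3)[:,1])
cam('side','s4');cam('top','t4')
a=cv2.imread('pics/s4.png')[60:260,150:350];b=cv2.imread('pics/t4.png')[60:260,200:400]
cv2.imwrite('pics/c4.png',cv2.resize(np.hstack([a,b]),None,fx=2,fy=2,interpolation=cv2.INTER_CUBIC))
E
```

```text
t 6.0 pos [585.7 -74.9 135.1] fr [ -9.   39.  135.1] yaw -7.02 F [ 0.4 -0.7 -3.3] gap 27.5
[ 0.037 -0.019 -0.999]
```

View pics/c4.png

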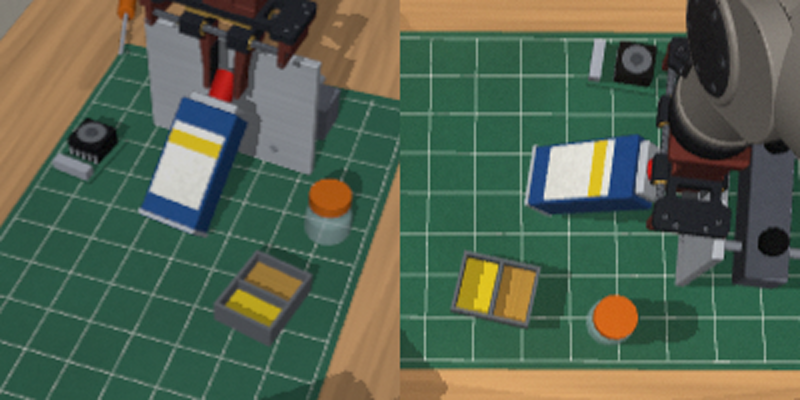

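```bash
cat > edge.py <<'E'
from plan import *
def crop(img_s,img_t,name,sx=150,sy=60,tx=200,ty=60):
    a=cv2.imread(f'pics/{img_s}.png')[sy:sy+150,sx:sx+130];b=cv2.imread(f'pics/{img_t}.png')[ty:ty+150,tx:tx+130]
    cv2.imwrite(f'pics/{name}.png',cv2.resize(np.hstack([a,b]),None,fx=3,fy=3,interpolation=cv2.INTER_CUBIC))
E
python3 - <<'E'
from edge import *
crop('s4','t4','c4b',190,80,240,80)
E
```

```text
(no output)
```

View pics/c4b.png

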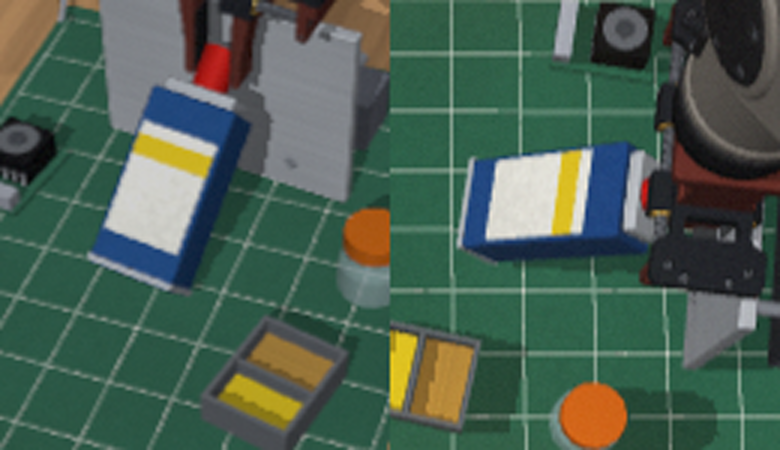

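```bash
python3 - <<'E'
from edge import *
t=cam('top');s=cam('side')
S=lambda a,b:(190+(a+.5)/3-.5,80+(b+.5)/3-.5); T=lambda a,b:(240+(a-390+.5)/3-.5,80+(b+.5)/3-.5)
for a,b in [((91,256),(473,156)),((178,287),(460,246))]:
    p,g=tri(s,S(*a),t,T(*b)); print(fr(p),g)
for a,b in [((154,88),(630,143)),((240,120),(640,250))]:
    p,g=tri(s,S(*a),t,T(*b)); print('top',fr(p),g)
E
```

```text
[ 30.  181.7  51.9] 0.0020590673747040663
[-43.3 183.2  53.7] 0.003536590561488815
top [ 26.2  75.5 133.3] 0.002382492495062564
top [-40.5  59.4 112.9] 0.008742578536660023
```

The foot hangs about 18 mm above the bench at θ≈40°, because the grip's friction is holding the tin's rotation. A brisk up-and-back jerk should swing the foot further down.

Emit:
move_arm --targets '[[[1, -24, -32, 1, 0], [1, 0, 0, 0, 0], [1, 0, 0, 0, 0], [1, 0, 0, 0, 0]]]'

```text
time: 6.53
position: [0.586, -0.044, 0.1627]
tcp_rot: [0.466, -0.517, 0.539, -0.475]
contact_force: [0.9, 1.3, -2.8]
finger_gap: 0.0278
```

```bash
python3 - <<'E'
from edge import *
s=st(); print(R.from_quat(s['tcp_rot']).as_matrix().round(3)[:,1])
cam('side','s5');cam('top','t5')
crop('s5','t5','c5',190,80,240,80)
E
```

```text
t 6.53 pos [586.  -44.  162.7] fr [-12.4  69.7 162.7] yaw -6.62 F [ 0.9  1.3 -2.8] gap 27.8
[ 0.03  -0.015 -0.999]
```

View pics/c5.png

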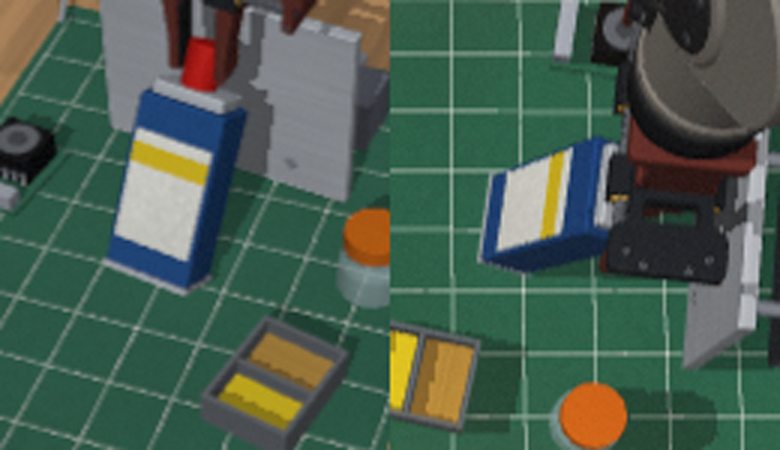

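```bash
python3 - <<'E'
from edge import *
t=cam('top');s=cam('side')
S=lambda a,b:(190+(a+.5)/3-.5,80+(b+.5)/3-.5); T=lambda a,b:(240+(a-390+.5)/3-.5,80+(b+.5)/3-.5)
P=[]
for a,b in [((106,262),(490,174)),((188,289),(480,262)),((143,88),(604,139))]:
    p,g=tri(s,S(*a),t,T(*b)); print(fr(p),g); P.append(fr(p))
P=np.array(P); print(np.linalg.norm(P[0]-P[1]),np.linalg.norm(P[0]-P[2]))
d=P[2]-P[0]; print('theta',np.degrees(np.arctan2(d[2],-d[1])))
E
```

```text
[ 25.3 167.   32.9] 0.0009711329122564736
[-45.9 167.   35.5] 0.0026430199628207766
[ 22.1  96.  149.4] 0.0051297895967223625
71.24745609493718 136.46790831547173
theta 58.640113026382856
```

Emit:
move_arm --targets '[[[1, 4, 1, 0, 0], [1, 6, 1, 1, 0], [1, 7, 1, 1, 0], [1, 7, 1, 1, 0], [1, 7, 1, 1, 0], [1, 6, 1, 0, 0], [1, 3, 1, 0, 0], [1, 0, 0, 0, 0]]]'

```text
time: 7.4
position: [0.5835, -0.0935, 0.1533]
tcp_rot: [0.465, -0.519, 0.54, -0.471]
contact_force: [0.6, 1.1, -2.3]
finger_gap: 0.027
```

```bash
python3 - <<'E'
from edge import *
s=st(); print(R.from_quat(s['tcp_rot']).as_matrix().round(3)[:,1])
cam('side','s6');cam('top','t6')
crop('s6','t6','c6',190,80,240,80)
E
```

```text
t 7.4 pos [583.5 -93.5 153.3] fr [ -8.9  20.3 153.3] yaw -7.02 F [ 0.6  1.1 -2.3] gap 27.0
[ 0.025 -0.016 -1.   ]
```

View pics/c6.png

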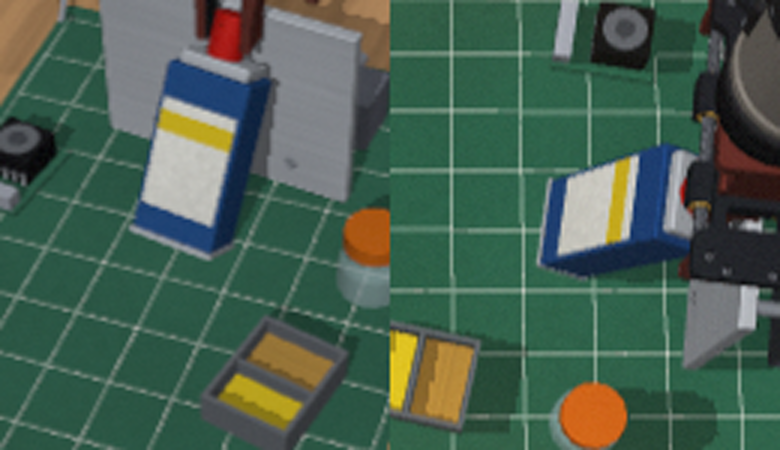

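```bash
python3 - <<'E'
from edge import *
s0=st()
t=cam('top');s=cam('side')
S=lambda a,b:(190+(a+.5)/3-.5,80+(b+.5)/3-.5); T=lambda a,b:(240+(a-390+.5)/3-.5,80+(b+.5)/3-.5)
P=[]
for a,b in [((132,227),(551,178)),((214,255),(540,267)),((170,60),(668,145))]:
    p,g=tri(s,S(*a),t,T(*b)); print(fr(p),g); P.append(fr(p))
P=np.array(P); print(np.linalg.norm(P[0]-P[1]),np.linalg.norm(P[0]-P[2]))
d=P[2]-P[0]; print('theta',np.degrees(np.arctan2(d[2],-d[1])))
E
```

```text
t 7.5 pos [583.8 -92.6 153.6] fr [ -8.8  21.2 153.6] yaw -6.95 F [-0.5  0.4  0.2] gap 27.2
[ 30.  118.7  25.2] 5.720484432582387e-05
[-43.  120.1  27.3] 0.0006203128409246267
[ 24.9  50.8 142. ] 0.0029665962684744637
73.0436171064933 135.19859466725237
theta 59.829037855717424
```

Emit:
move_arm --targets '[[[1, 0, 2, 0, 0], [1, 0, 2, 0, 0], [1, 1, 1, 0, 0], [1, 1, 0, 0, 0], [1, 0, 0, 0, 0]]]'

```text
time: 8.02
position: [0.585, -0.094, 0.1532]
tcp_rot: [0.467, -0.516, 0.541, -0.472]
contact_force: [-1.2, 0.1, 0.3]
finger_gap: 0.0275
```

Emit:
move_arm --targets '[[[1, 1, 0, 0, 0], [1, 1, 0, 0, 0]]]'

```text
time: 8.18
position: [0.5849, -0.0945, 0.1531]
tcp_rot: [0.467, -0.516, 0.54, -0.473]
contact_force: [-0.5, 2.6, -1.2]
finger_gap: 0.0278
```

```bash
python3 - <<'E'
from edge import *
s=st(); print(R.from_quat(s['tcp_rot']).as_matrix().round(3)[:,1])
E
```

```text
t 8.18 pos [584.9 -94.5 153.1] fr [ -7.5  19.4 153.1] yaw -6.64 F [-0.5  2.6 -1.2] gap 27.8
[ 0.029 -0.019 -0.999]
```

Emit:
move_arm --targets '[[[1, 2, 3, 0, 0], [1, 2, 3, 0, 0], [1, 2, 3, 0, 0]]]'

```text
time: 8.43
position: [0.5867, -0.0957, 0.1519]
tcp_rot: [0.466, -0.515, 0.54, -0.476]
contact_force: [-12.6, 5.8, 26.2]
finger_gap: 0.0275
```

```bash
python3 - <<'E'
from edge import *
s=st()
E
```

```text
t 8.43 pos [586.7 -95.7 151.9] fr [ -5.6  18.5 151.9] yaw -6.45 F [-12.6   5.8  26.2] gap 27.5
```

Emit:
move_arm --targets '[[[1, -1, -2, 0, 0], [1, 0, 0, 0, 0]]]'

```text
time: 8.6
position: [0.5873, -0.0941, 0.1552]
tcp_rot: [0.466, -0.514, 0.54, -0.477]
contact_force: [0.5, 0.0, -3.8]
finger_gap: 0.0276
```

```bash
python3 - <<'E'
from edge import *
s=st()
cam('side','s7');cam('top','t7')
crop('s7','t7','c7',190,80,240,80)
E
```

```text
t 8.6 pos [587.3 -94.1 155.2] fr [ -5.1  20.1 155.2] yaw -6.38 F [ 0.5  0.  -3.8] gap 27.6
```

View pics/c7.png

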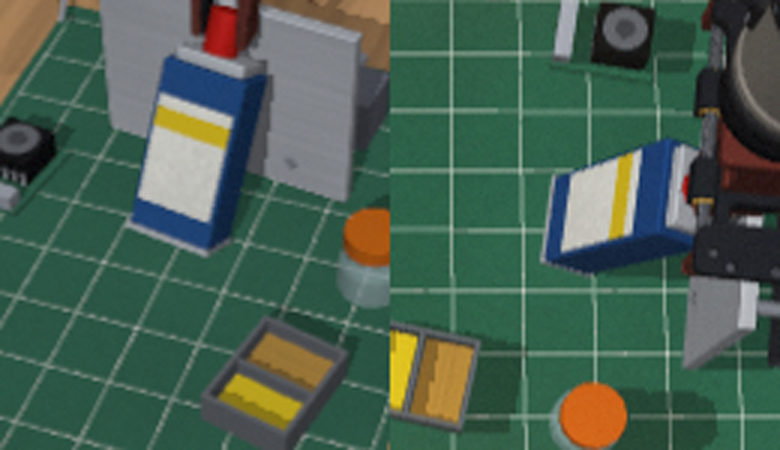

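Emit:
move_arm --targets '[[[1, 1, 2, 0, 0], [1, 1, 1, 0, 0], [0, 0, 0, 0, 0], [0, 0, 0, 0, 0], [0, 0, 0, 0, 0], [0, 0, 0, 0, 0], [0, 0, 0, 0, 0], [0, 0, 0, 0, 0]]]'

```text
time: 9.37
position: [0.5886, -0.0974, 0.1527]
tcp_rot: [0.465, -0.514, 0.541, -0.476]
contact_force: [-0.1, -0.3, -0.1]
finger_gap: 0.0637
```

```bash
python3 - <<'E'
from edge import *
s=st()
cam('side','s8');cam('top','t8')
crop('s8','t8','c8',190,80,240,80)
E
```

```text
t 9.37 pos [588.6 -97.4 152.7] fr [ -3.4  17.  152.7] yaw -6.53 F [-0.1 -0.3 -0.1] gap 63.7
```

View pics/c8.png

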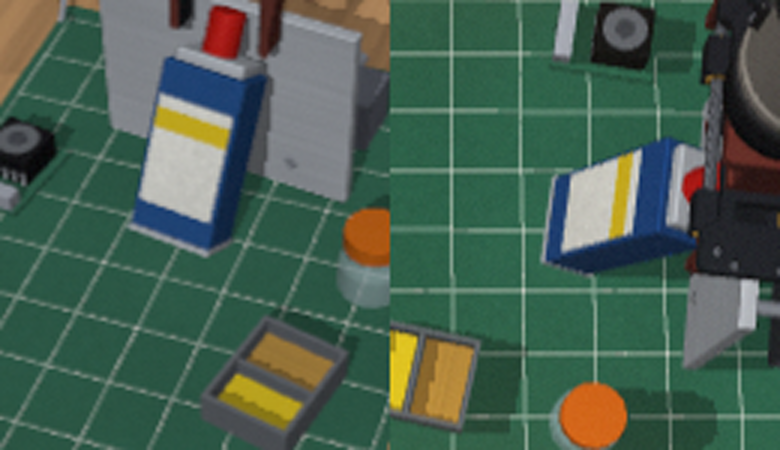

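Emit:
move_arm --targets '[[[0, 0, -10, 0, 0], [0, 0, -20, 0, 0], [0, 0, -20, 0, 0], [0, -5, -14, 0, 0], [0.55, -20, 0, 0, 0], [0.55, -25, 0, 0, 0], [0.55, -25, 0, 0, 0], [0.55, -25, 0, 0, 0]]]'

```text
time: 10.13
position: [0.5983, -0.002, 0.2233]
tcp_rot: [0.462, -0.516, 0.545, -0.472]
contact_force: [-0.2, 0.5, 0.2]
finger_gap: 0.0646
```

```bash
python3 - <<'E'
from edge import *
s=st(); print(R.from_quat(s['tcp_rot']).as_matrix().round(3)[:,1])
E
```

```text
t 10.13 pos [598.3  -2.  223.3] fr [ -5.2 112.9 223.3] yaw -7.26 F [-0.2  0.5  0.2] gap 64.6
[ 0.038 -0.021 -0.999]
```

Emit:
move_arm --targets '[[[0.55, -25, 0, 0, 0], [0.55, -20, 0, 0, -0.1], [0.55, -5, 15, 0, 0], [0.55, 0, 25, -1, 0], [0.55, 0, 25, -1, 0], [0.55, 0, 25, -1, 0], [0.55, 0, 25, -1, 0], [0.55, 0, 20, 0, 0]]]'

```text
time: 10.8
position: [0.6138, 0.0608, 0.0972]
tcp_rot: [0.46, -0.508, 0.543, -0.485]
contact_force: [0.5, 0.5, 0.5]
finger_gap: 0.0397
```

```bash
python3 - <<'E'
from edge import *
s=st(); print(R.from_quat(s['tcp_rot']).as_matrix().round(3)[:,1])
cam('side','s9');cam('top','t9')
crop('s9','t9','c9',190,80,240,80)
E
```

```text
t 10.8 pos [613.8  60.8  97.2] fr [  2.8 177.1  97.2] yaw -6.07 F [0.5 0.5 0.5] gap 39.7
[ 0.06  -0.014 -0.998]
```

View pics/c9.png

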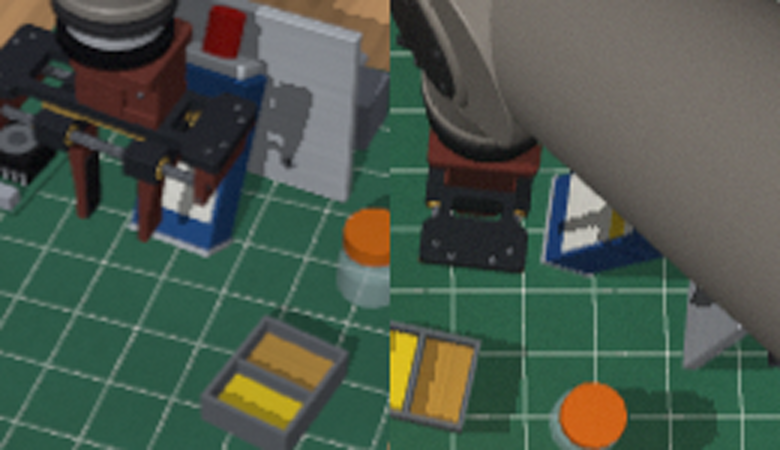

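Emit:
move_arm --targets '[[[0.55, 0, 14, -3, 0.1], [0.55, 0, 14, -3, 0], [0.55, 0, 14, -3, 0], [0.55, 0, 14, -3, 0], [0.55, 0, 12, -2, 0], [0.55, 0, 8, 0, 0], [0.55, 0, 0, 0, 0]]]'

```text
time: 11.48
position: [0.6101, 0.0617, 0.0275]
tcp_rot: [0.454, -0.509, 0.548, -0.485]
contact_force: [-0.1, 0.0, 0.1]
finger_gap: 0.0397
```

```bash
python3 - <<'E'
from edge import *
s=st(); print(R.from_quat(s['tcp_rot']).as_matrix().round(3)[:,1])
E
```

```text
t 11.48 pos [610.1  61.7  27.5] fr [ -1.  177.5  27.5] yaw -6.73 F [-0.1  0.   0.1] gap 39.7
[ 0.069 -0.013 -0.998]
```

Emit:
move_arm --targets '[[[0.55, 0, 8, -3, 0], [0.55, 4, 5, -3, 0], [0.55, 10, 0, 0, 0], [0.55, 10, 0, 0, 0], [0.55, 8, 0, 0, 0], [0.55, 4, 0, 0, 0], [0.55, 0, 0, 0, 0]]]'

```text
time: 12.07
position: [0.6023, 0.0217, 0.0163]
tcp_rot: [0.453, -0.508, 0.549, -0.485]
contact_force: [0.5, 0.5, -0.5]
finger_gap: 0.0397
```

```bash
python3 - <<'E'
from edge import *
s=st(); print(R.from_quat(s['tcp_rot']).as_matrix().round(3)[:,1])
E
```

```text
t 12.07 pos [602.3  21.7  16.3] fr [ -4.  136.9  16.3] yaw -6.82 F [ 0.5  0.5 -0.5] gap 39.7
[ 0.073 -0.014 -0.997]
```

Now I push the foot in, slowly.

Emit:
move_arm --targets '[[[0.55, 3, 0, 0, 0], [0.55, 3, 0, 0, 0], [0.55, 3, 0, 0, 0], [0.55, 3, 0, 0, 0]]]'

```text
time: 12.4
position: [0.6011, 0.0106, 0.0168]
tcp_rot: [0.452, -0.508, 0.549, -0.486]
contact_force: [-0.1, 2.9, -1.5]
finger_gap: 0.0397
```

Emit:
move_arm --targets '[[[0.55, 3, 0, 0, 0], [0.55, 3, 0, 0, 0], [0.55, 3, 0, 0, 0], [0.55, 3, 0, 0, 0]]]'

```text
time: 12.73
position: [0.5994, -0.0001, 0.0166]
tcp_rot: [0.452, -0.508, 0.548, -0.487]
contact_force: [0.6, 2.3, -1.3]
finger_gap: 0.0395
```

```bash
python3 - <<'E'
from edge import *
s=st(); print(R.from_quat(s['tcp_rot']).as_matrix().round(3)[:,1])
E
```

```text
t 12.73 pos [ 5.994e+02 -1.000e-01  1.660e+01] fr [ -4.3 114.9  16.6] yaw -6.66 F [ 0.6  2.3 -1.3] gap 39.5
[ 0.074 -0.009 -0.997]
```

Emit:
move_arm --targets '[[[0.55, 3, 0, 0, 0], [0.55, 3, 0, 0, 0], [0.55, 3, 0, 0, 0]]]'

```text
time: 12.98
position: [0.5984, -0.0097, 0.0167]
tcp_rot: [0.452, -0.508, 0.548, -0.488]
contact_force: [0.7, 2.3, -1.4]
finger_gap: 0.0396
```

```bash
python3 - <<'E'
from edge import *
s=st(); print(R.from_quat(s['tcp_rot']).as_matrix().round(3)[:,1])
cam('side','s10');cam('top','t10')
crop('s10','t10','c10',190,60,240,80)
E
```

```text
t 12.98 pos [598.4  -9.7  16.7] fr [ -4.2 105.3  16.7] yaw -6.64 F [ 0.7  2.3 -1.4] gap 39.6
[ 0.074 -0.009 -0.997]
```

View pics/c10.png

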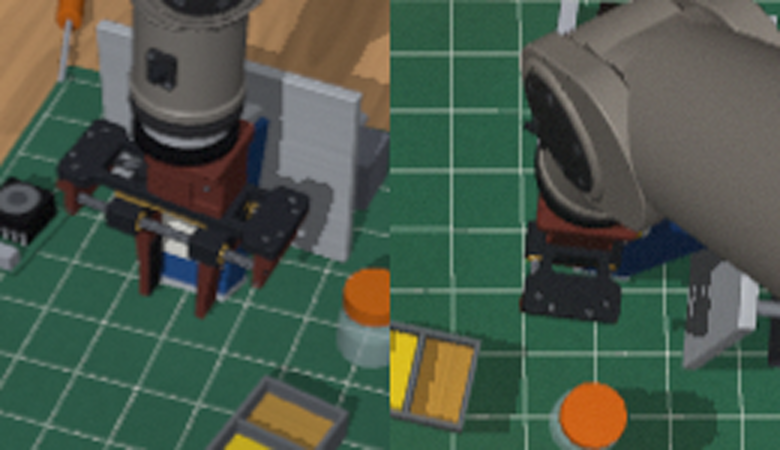

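Emit:
move_arm --targets '[[[0.55, 2, 0, 0, 0], [0.55, 0, 0, 0, 0]]]'

```text
time: 13.25
position: [0.5982, -0.0129, 0.0168]
tcp_rot: [0.452, -0.508, 0.548, -0.487]
contact_force: [0.3, -0.0, -0.6]
finger_gap: 0.0398
```

```bash
python3 - <<'E'
from edge import *
s=st(); print(R.from_quat(s['tcp_rot']).as_matrix().round(3)[:,1])
E
```

```text
t 13.25 pos [598.2 -12.9  16.8] fr [ -4.  102.   16.8] yaw -6.71 F [ 0.3 -0.  -0.6] gap 39.8
[ 0.074 -0.01  -0.997]
```

Emit:
move_arm --targets '[[[1, -8, 0, 0, 0], [1, -10, -4, 1, 0], [1, 0, -12, 2, 0], [1, 0, -14, 2, 0], [1, 0, -14, 2, 0], [1, 0, -12, 2, 0], [1, 0, 0, 0, 0]]]'

```text
time: 13.83
position: [0.6062, 0.0075, 0.0792]
tcp_rot: [0.453, -0.507, 0.548, -0.487]
contact_force: [1.5, 0.8, 0.7]
finger_gap: 0.0003
```

```bash
python3 - <<'E'
from edge import *
s=st(); print(R.from_quat(s['tcp_rot']).as_matrix().round(3)[:,1])
cam('side','s11')
crop('s11','s11','c11',190,60,190,60)
E
```

```text
t 13.83 pos [606.2   7.5  79.2] fr [  1.6 123.3  79.2] yaw -6.55 F [1.5 0.8 0.7] gap 0.3
[ 0.074 -0.011 -0.997]
```

View pics/c11.png

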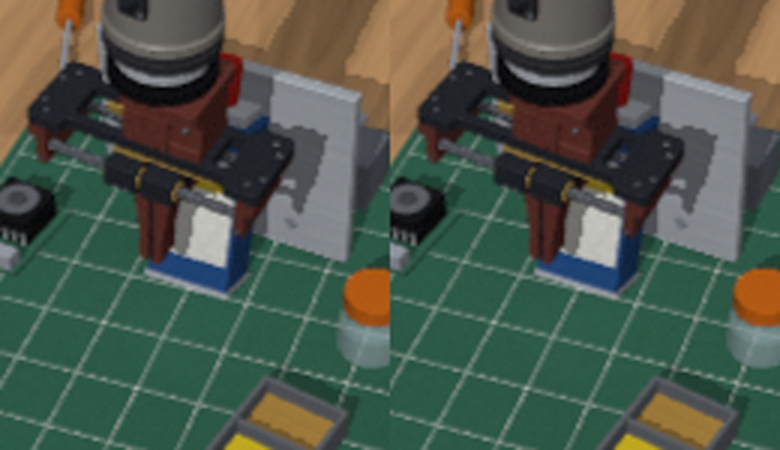

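Emit:
move_arm --targets '[[[1, 8, 1, 0, 0], [1, 9, 1, 0, 0], [1, 9, 1, 0, 0], [1, 6, 0, 0, 0], [1, 3, 0, 0, 0]]]'

```text
time: 14.3
position: [0.5999, -0.0308, 0.0734]
tcp_rot: [0.455, -0.507, 0.547, -0.486]
contact_force: [0.3, -0.3, 0.4]
finger_gap: 0.0005
```

Emit:
move_arm --targets '[[[1, 3, 0, 0, 0], [1, 2, 0, 0, 0], [1, 2, 0, 0, 0]]]'

```text
time: 14.55
position: [0.5986, -0.0372, 0.0723]
tcp_rot: [0.454, -0.509, 0.546, -0.487]
contact_force: [0.1, 4.0, -0.8]
finger_gap: 0.0003
```

```bash
python3 - <<'E'
from edge import *
s=st(); print(R.from_quat(s['tcp_rot']).as_matrix().round(3)[:,1])
E
```

```text
t 14.55 pos [598.6 -37.2  72.3] fr [-0.7 78.  72.3] yaw -6.53 F [ 0.1  4.  -0.8] gap 0.3
[ 0.07  -0.009 -0.998]
```

Emit:
move_arm --targets '[[[1, 2, 0, 0, 0], [1, 2, 0, 0, 0], [1, 2, 0, 0, 0]]]'

```text
time: 14.8
position: [0.5986, -0.0398, 0.0722]
tcp_rot: [0.454, -0.508, 0.545, -0.489]
contact_force: [1.8, 5.4, -1.5]
finger_gap: 0.0005
```

```bash
python3 - <<'E'
from edge import *
s=st()
cam('side','s12')
crop('s12','s12','c12',190,60,190,60)
E
```

```text
t 14.8 pos [598.6 -39.8  72.2] fr [-0.3 75.4 72.2] yaw -6.34 F [ 1.8  5.4 -1.5] gap 0.5
```

View pics/c12.png

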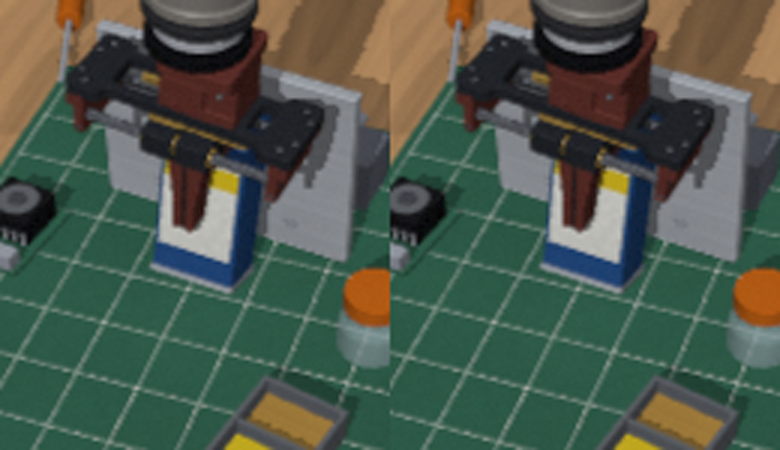

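Emit:
move_arm --targets '[[[1, 3, 0, 0, 0], [1, 3, 0, 0, 0], [1, 3, 0, 0, 0]]]'

```text
time: 15.1
position: [0.5979, -0.0452, 0.0721]
tcp_rot: [0.453, -0.509, 0.543, -0.491]
contact_force: [0.0, 5.7, -3.5]
finger_gap: -0.0001
```

```bash
python3 - <<'E'
from edge import *
s=st()
E
```

```text
t 15.1 pos [597.9 -45.2  72.1] fr [-0.5 70.  72.1] yaw -6.15 F [ 0.   5.7 -3.5] gap -0.1
```

Emit:
move_arm --targets '[[[1, 3, 0, 0, 0], [1, -1, 0, 0, 0], [1, -3, 0, 0, 0], [1, -3, 0, 0, 0], [1, -3, 0, 0, 0], [1, -3, 0, 0, 0]]]'

```text
time: 15.6
position: [0.5982, -0.0361, 0.0722]
tcp_rot: [0.454, -0.509, 0.543, -0.49]
contact_force: [0.2, 1.1, 0.7]
finger_gap: 0.0001
```

```bash
python3 - <<'E'
from edge import *
s=st()
cam('side','s13')
crop('s13','s13','c13',190,60,190,60)
E
```

```text
t 15.6 pos [598.2 -36.1  72.2] fr [-1.2 79.  72.2] yaw -6.2 F [0.2 1.1 0.7] gap 0.1
```

View pics/c13.png

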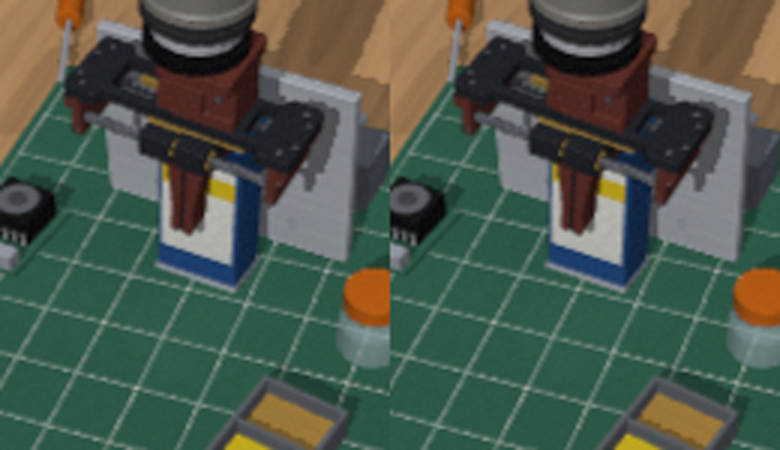

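Emit:
move_arm --targets '[[[1, -3, 0, 0, 0], [1, -3, 0, 0, 0], [1, -4, 0, 0, 0], [1, -6, 0, 0, 0], [1, -10, 0, 0, 0], [1, -12, 0, 0, 0], [1, -12, 0, 0, 0]]]'

```text
time: 16.23
position: [0.6037, 0.0152, 0.0722]
tcp_rot: [0.454, -0.509, 0.544, -0.488]
contact_force: [-0.9, 0.2, 0.6]
finger_gap: 0.0003
```

```bash
python3 - <<'E'
from edge import *
s=st()
cam('side','s14');cam('wrist','w14')
crop('s14','s14','c14',190,60,190,60)
E
```

```text
t 16.23 pos [603.7  15.2  72.2] fr [ -1.8 130.7  72.2] yaw -6.4 F [-0.9  0.2  0.6] gap 0.3
```

View pics/c14.png

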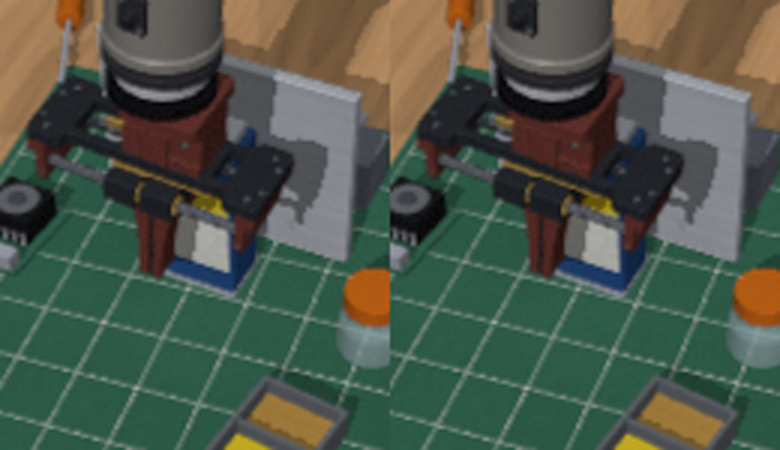

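View pics/w14.png

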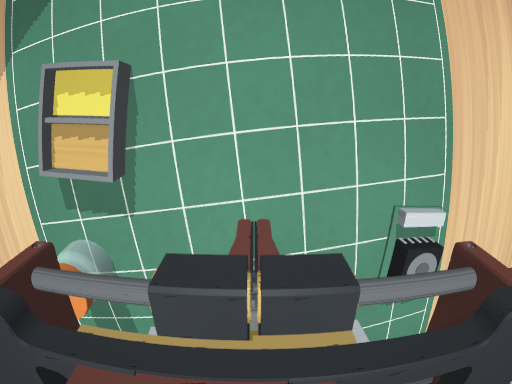

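Emit:
move_arm --targets '[[[0, -8, -12, 1, 0], [0, -10, -20, 1, 0], [0, -10, -22, 1, 0], [0, 0, -24, 1, 0], [0, 0, -24, 1, 0], [0, 0, -22, 1, 0], [0, 0, -16, 1, 0], [0, 0, 0, 0, 0]]]'

```text
time: 17.0
position: [0.6029, 0.0515, 0.2237]
tcp_rot: [0.456, -0.508, 0.541, -0.491]
contact_force: [0.8, 0.4, -0.0]
finger_gap: 0.0505
```

```bash
python3 - <<'E'
from edge import *
s=st(); print(R.from_quat(s['tcp_rot']).as_matrix().round(3)[:,1])
cam('side','s15');cam('top','t15')
crop('s15','t15','c15',190,60,240,80)
E
```

```text
t 17.0 pos [602.9  51.5 223.7] fr [ -6.9 166.5 223.7] yaw -5.92 F [ 0.8  0.4 -0. ] gap 50.5
[ 0.068 -0.002 -0.998]
```

View pics/c15.png

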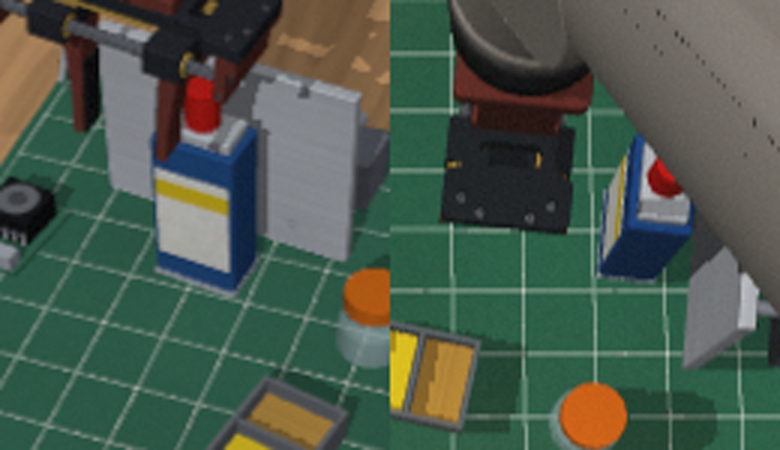

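```bash
python3 - <<'E'
from edge import *
t=cam('top');s=cam('side')
S=lambda a,b:(190+(a+.5)/3-.5,60+(b+.5)/3-.5); T=lambda a,b:(240+(a-390+.5)/3-.5,80+(b+.5)/3-.5)
A=fr(onz(s,*S(157,268),0));B=fr(onz(s,*S(236,293),0)); print(A,B,'yaw',np.degrees(np.arctan2(A[1]-B[1],A[0]-B[0])))
print('front corner',fr(onz(s,*S(254,268),0)))
A=fr(onz(s,*S(153,136),.14));B=fr(onz(s,*S(234,153),.14)); C=fr(onz(s,*S(256,130),.14));print('top',A,B,C)
print('cap',fr(onz(s,*S(202,86),.183)))
print('top-view foot',fr(onz(t,*T(598,274),0)),fr(onz(t,*T(655,278),0)),'top',fr(onz(t,*T(627,222),.14)),fr(onz(t,*T(692,227),.14)))
E
```

```text
[35.4 68.9  0. ] [-35.6  67.    0. ] yaw 1.5329014911681316
front corner [-36.3  34.8   0. ]
top [ 30.6  70.5 140. ] [-32.6  62.4 140. ] [-35.8  31.6 140. ]
cap [ -1.8  51.4 183. ]
top-view foot [-36.2  71.5   0. ] [-33.8  26.2   0. ] top [-34.3  73.4 140. ] [-32.3  29.3 140. ]
```

Emit:
move_arm --targets '[[[0, 0, 0, 30, 0], [0, 0, 0, 30, 0]]]'

```text
time: 17.37
position: [0.6544, 0.0442, 0.2183]
tcp_rot: [0.462, -0.51, 0.538, -0.486]
contact_force: [0.3, -0.6, 0.3]
finger_gap: 0.0794
```

```bash
python3 - <<'E'
from edge import *
s=st(); print(R.from_quat(s['tcp_rot']).as_matrix().round(4)[:,1])
E
```

```text
t 17.37 pos [654.4  44.2 218.3] fr [ 45.1 165.5 218.3] yaw -5.72 F [ 0.3 -0.6  0.3] gap 79.4
[ 0.0513 -0.006  -0.9987]
```

Emit:
move_arm --targets '[[[0, 0, 0, -15, 0], [0, 0, 0, -15, 0], [0, 0, 0, -15, 0], [0, 0, 0, -15, 0]]]'

```text
time: 17.7
position: [0.5973, 0.0477, 0.2056]
tcp_rot: [0.463, -0.515, 0.536, -0.483]
contact_force: [-0.8, -0.4, -0.6]
finger_gap: 0.088
```

```bash
python3 - <<'E'
from edge import *
s=st(); print(R.from_quat(s['tcp_rot']).as_matrix().round(4)[:,1])
E
```

```text
t 17.7 pos [597.3  47.7 205.6] fr [-12.1 162.1 205.6] yaw -6.04 F [-0.8 -0.4 -0.6] gap 88.0
[ 0.041  -0.0039 -0.9992]
```

Emit:
move_arm --targets '[[[0, 0, -4, 30, 0], [0, 0, -4, 30, 0], [0, 0, -4, -15, 0], [0, 0, -4, -15, 0], [0, 0, -4, -15, 0], [0, 0, -4, -15, 0]]]'

```text
time: 18.2
position: [0.5825, 0.045, 0.2116]
tcp_rot: [0.475, -0.522, 0.528, -0.473]
contact_force: [-0.3, 0.2, -0.5]
finger_gap: 0.0875
```

```bash
python3 - <<'E'
from edge import *
s=st(); print(R.from_quat(s['tcp_rot']).as_matrix().round(4)[:,1])
E
```

```text
t 18.2 pos [582.5  45.  211.6] fr [-26.4 157.7 211.6] yaw -5.9 F [-0.3  0.2 -0.5] gap 87.5
[ 0.0038 -0.0084 -1.    ]
```

Emit:
move_arm --targets '[[[0, 10, 0, 3, 0.2], [0, 14, 0, 4, 0], [0, 15, 0, 4, 0], [0, 15, 0, 4, 0], [0, 15, 0, 3, 0], [0, 14, 0, 3, 0], [0, 10, 0, 2, 0], [0, 0, 0, 0, 0]]]'

```text
time: 18.87
position: [0.5877, -0.0574, 0.2011]
tcp_rot: [-0.475, 0.531, -0.528, 0.462]
contact_force: [-0.2, -0.4, 0.0]
finger_gap: 0.0883
```

```bash
python3 - <<'E'
from edge import *
s=st(); print(R.from_quat(s['tcp_rot']).as_matrix().round(4)[:,1])
w=cam('wrist','w16')
E
```

```text
t 18.87 pos [587.7 -57.4 201.1] fr [ -9.1  56.6 201.1] yaw -7.01 F [-0.2 -0.4  0. ] gap 88.3
[-0.016  -0.0097 -0.9998]
```

View pics/w16.png

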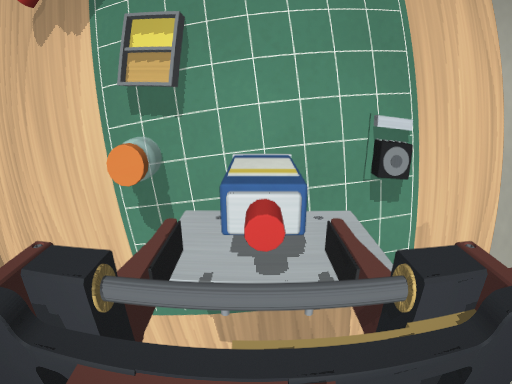

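```bash
python3 - <<'E'
from edge import *
st()
w=cam('wrist')
hsv=cv2.cvtColor(w['image'],cv2.COLOR_RGB2HSV)
red=(((hsv[...,0]<8)|(hsv[...,0]>172))&(hsv[...,1]>170)).astype(np.uint8)
n_,l,sta,ce=cv2.connectedComponentsWithStats(red)
for i in range(1,n_):
    if sta[i,4]>100: print(sta[i],ce[i])
print('cap top',fr(onz(w,264.5,231,.183)))
A=fr(onz(w,222,186,.14));B=fr(onz(w,306,184,.14)); print(A,B)
print(fr(onz(w,221,235,.14)),fr(onz(w,307,233,.14)))
E
python3 - <<'E'
import cv2
a=cv2.imread('pics/w16.png')[140:270,200:330]; cv2.imwrite('pics/c16.png',cv2.resize(a,None,fx=4.5,fy=4.5,interpolation=cv2.INTER_CUBIC))
E
```

```text
t 18.92 pos [587.5 -56.3 201. ] fr [ -9.4  57.7 201. ] yaw -6.97 F [ 0.4  0.2 -0.2] gap 87.7
[ 18   0  21   8 108] [28.99074074  2.57407407]
[ 245  201   40   51 1624] [264.23152709 226.93596059]
cap top [ -2.4  53.1 183. ]
[-34.8  71.8 140. ] [ 30.7  73.5 140. ]
[-37.2  29.8 140. ] [ 33.8  31.6 140. ]
```

View pics/c16.png

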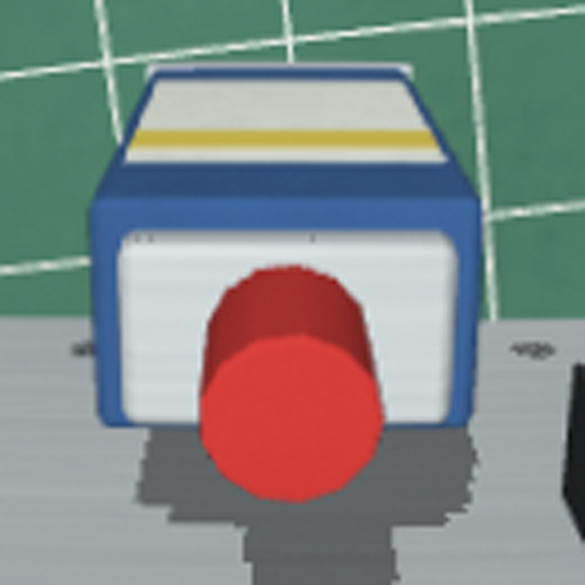

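Emit:
move_arm --targets '[[[0, 4, 3, 5, 0], [0, 4, 10, 3, 0], [0, 0, 12, 0, 0], [0, 0, 12, 0, 0], [0, 0, 8, 0, 0], [0, 0, 0, 0, 0]]]'

```text
time: 19.47
position: [0.5943, -0.0598, 0.1508]
tcp_rot: [-0.477, 0.53, -0.525, 0.465]
contact_force: [-0.5, 0.6, 0.1]
finger_gap: 0.0879
```

```bash
python3 - <<'E'
from edge import *
s=st(); print(R.from_quat(s['tcp_rot']).as_matrix().round(4)[:,1])
E
```

```text
t 19.47 pos [594.3 -59.8 150.8] fr [ -2.3  55.  150.8] yaw -6.51 F [-0.5  0.6  0.1] gap 87.9
[-0.0164 -0.0062 -0.9998]
```

Emit:
move_arm --targets '[[[0, 3, 8, 0, 0.1], [0, 2, 10, 0, 0], [0, 0, 10, 0, 0], [0, 0, 10, 0, 0], [0, 0, 3, 0, 0], [0, 0, 0, 0, 0]]]'

```text
time: 19.97
position: [0.592, -0.0648, 0.1043]
tcp_rot: [-0.475, 0.532, -0.527, 0.462]
contact_force: [0.3, -0.1, -0.1]
finger_gap: 0.0877
```

```bash
python3 - <<'E'
from edge import *
s=st(); print(R.from_quat(s['tcp_rot']).as_matrix().round(4)[:,1])
cam('wrist','w17')
E
```

```text
t 19.97 pos [592.  -64.8 104.3] fr [ -4.   49.8 104.3] yaw -7.0 F [ 0.3 -0.1 -0.1] gap 87.7
[-0.0183 -0.0058 -0.9998]
```

View pics/w17.png

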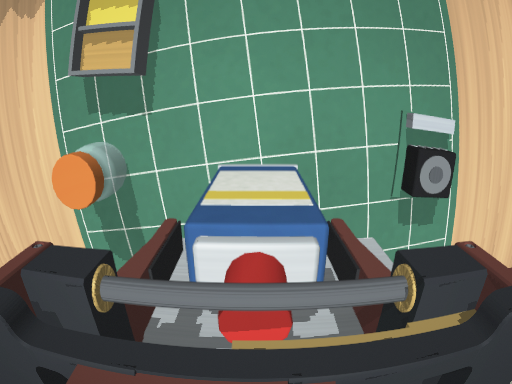

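Emit:
move_arm --targets '[[[0, 0, -5, 0, 0], [1, 0, 0, 0, 0], [1, 0, 0, 0, 0], [1, 0, 0, 0, 0], [1, 0, 0, 0, 0], [1, 0, 0, 0, 0], [1, 0, 0, 0, 0]]]'

```text
time: 20.6
position: [0.593, -0.0646, 0.1117]
tcp_rot: [-0.474, 0.532, -0.527, 0.463]
contact_force: [0.4, -0.0, -1.2]
finger_gap: 0.0699
```

```bash
python3 - <<'E'
from edge import *
s=st(); print(R.from_quat(s['tcp_rot']).as_matrix().round(4)[:,1])
E
```

```text
t 20.6 pos [593.  -64.6 111.7] fr [ -3.   50.1 111.7] yaw -6.99 F [ 0.4 -0.  -1.2] gap 69.9
[-0.0157 -0.006  -0.9999]
```

Emit:
move_arm --targets '[[[1, 3, 0, 0, 0], [1, 4, 0, 0, 0], [1, 4, 0, 0, 0], [1, 4, 0, 0, 0], [1, 3, 0, 0, 0], [1, 0, 0, 0, 0]]]'

```text
time: 21.1
position: [0.5913, -0.0823, 0.1125]
tcp_rot: [-0.474, 0.532, -0.527, 0.464]
contact_force: [-0.1, -0.3, -3.2]
finger_gap: 0.07
```

```bash
python3 - <<'E'
from edge import *
s=st(); print(R.from_quat(s['tcp_rot']).as_matrix().round(4)[:,1])
E
```

```text
t 21.1 pos [591.3 -82.3 112.5] fr [ -2.5  32.3 112.5] yaw -6.91 F [-0.1 -0.3 -3.2] gap 70.0
[-0.014  -0.0036 -0.9999]
```

Emit:
move_arm --targets '[[[1, 2, 0, 0, 0], [1, 2, 0, 0, 0], [1, 2, 0, 0, 0]]]'

```text
time: 21.35
position: [0.5906, -0.0888, 0.1125]
tcp_rot: [-0.473, 0.532, -0.527, 0.464]
contact_force: [0.3, 0.1, 0.1]
finger_gap: 0.0702
```

Emit:
move_arm --targets '[[[1, 1, 0, 0, 0], [1, 1, 0, 0, 0]]]'

```text
time: 21.52
position: [0.5902, -0.0914, 0.1125]
tcp_rot: [-0.473, 0.532, -0.527, 0.464]
contact_force: [0.2, 0.3, -1.1]
finger_gap: 0.0698
```

```bash
python3 - <<'E'
from edge import *
s=st()
cam('side','s18');cam('top','t18')
crop('s18','t18','c18',190,50,270,80)
E
```

```text
t 21.52 pos [590.2 -91.4 112.5] fr [ -2.5  23.1 112.5] yaw -6.93 F [ 0.2  0.3 -1.1] gap 69.8
```

View pics/c18.png

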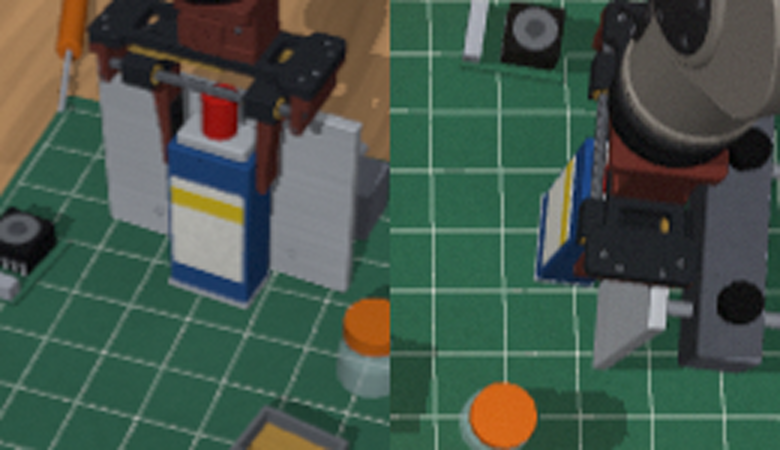

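Emit:
move_arm --targets '[[[1, 1, 0, 0, 0], [1, 1, 0, 0, 0]]]'

```text
time: 21.78
position: [0.5902, -0.0921, 0.1125]
tcp_rot: [-0.473, 0.532, -0.527, 0.465]
contact_force: [0.9, 4.9, -2.3]
finger_gap: 0.07
```

Emit:
move_arm --targets '[[[1, 1, 0, 0, 0], [1, 1, 0, 0, 0]]]'

```text
time: 21.95
position: [0.5901, -0.092, 0.1125]
tcp_rot: [-0.473, 0.532, -0.526, 0.466]
contact_force: [1.5, 6.0, -1.5]
finger_gap: 0.0699
```

```bash
python3 - <<'E'
from edge import *
s=st()
E
```

```text
t 21.95 pos [590.1 -92.  112.5] fr [ -2.6  22.5 112.5] yaw -6.8 F [ 1.5  6.  -1.5] gap 69.9
```

Emit:
move_arm --targets '[[[1, 0.5, 1, 0, 0], [0, 0, 0, 0, 0], [0, 0, 0, 0, 0], [0, 0, 0, 0, 0], [0, 0, 0, 0, 0], [0, 0, 0, 0, 0]]]'

```text
time: 22.45
position: [0.5899, -0.0965, 0.1127]
tcp_rot: [-0.474, 0.531, -0.527, 0.464]
contact_force: [0.0, -0.0, 0.2]
finger_gap: 0.0874
```

```bash
python3 - <<'E'
from edge import *
s=st(); print(R.from_quat(s['tcp_rot']).as_matrix().round(4)[:,1])
cam('side','s19');cam('top','t19')
crop('s19','t19','c19',190,50,270,80)
E
```

```text
t 22.45 pos [589.9 -96.5 112.7] fr [ -2.2  18.  112.7] yaw -6.93 F [ 0.  -0.   0.2] gap 87.4
[-0.0137 -0.0052 -0.9999]
```

View pics/c19.png

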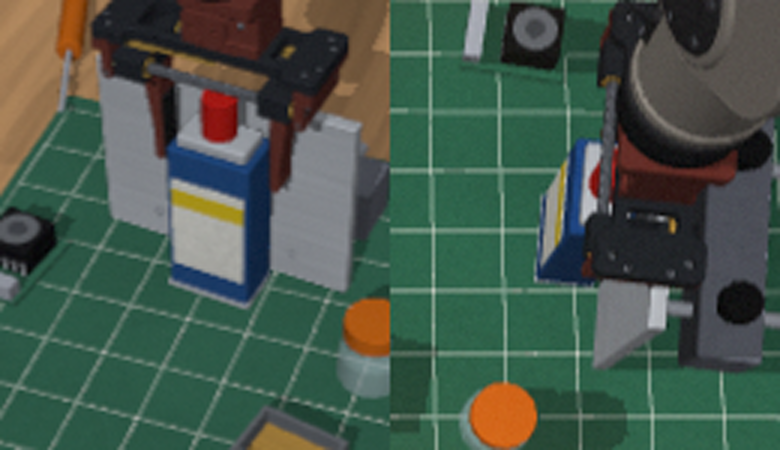

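Emit:
move_arm --targets '[[[0, -2, -10, 0, 0], [0, -2, -20, 0, 0], [0, 0, -25, 0, 0], [0, 0, -25, 0, 0], [0, 0, -25, 0, 0], [0, -20, -20, 0, 0], [0, -30, -10, 0, 0], [0, -35, 0, 0, 0]]]'

```text
time: 23.22
position: [0.6018, -0.0141, 0.2563]
tcp_rot: [-0.471, 0.534, -0.531, 0.459]
contact_force: [1.3, -0.3, -0.1]
finger_gap: 0.0875
```

Emit:
move_arm --targets '[[[0, -35, 0, 0, 0], [0, -35, 0, 0, 0], [0, -30, 0, 0, 0], [0, -15, 0, 0, 0], [0, 0, 0, 0, 0]]]'

```text
time: 23.63
position: [0.6177, 0.1148, 0.2626]
tcp_rot: [-0.47, 0.532, -0.529, 0.464]
contact_force: [0.0, 0.2, 0.3]
finger_gap: 0.088
```

```bash
python3 - <<'E'
from edge import *
s=st(); print(R.from_quat(s['tcp_rot']).as_matrix().round(4)[:,1])
cam('side','s20');cam('top','t20');cam('wrist','w20')
crop('s20','t20','c20',190,50,270,80)
E
```

```text
t 23.63 pos [617.7 114.8 262.6] fr [2.000e-01 2.311e+02 2.626e+02] yaw -7.26 F [0.  0.2 0.3] gap 88.0
[-0.0086 -0.0031 -1.    ]
```

View pics/c20.png

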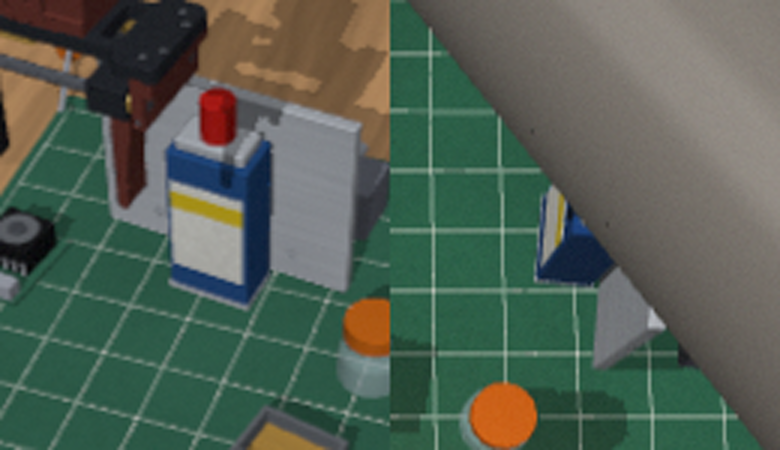

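View pics/w20.png

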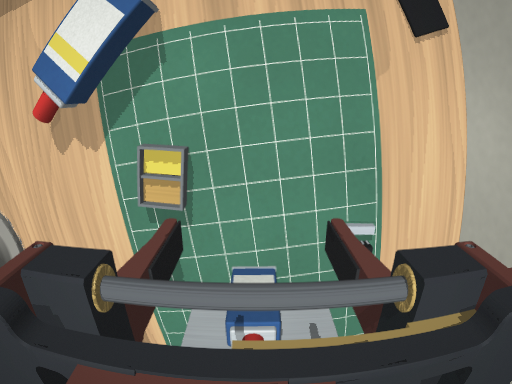

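Emit:
move_arm --targets '[[[0, -35, 0, 0, 0], [0, -38, 0, 0, 0], [0, -38, 0, 0, 0], [0, -38, 0, 0, 0], [0, -30, 0, 0, 0], [0, 0, 0, 0, 0]]]'

```text
time: 24.28
position: [0.6502, 0.2683, 0.2583]
tcp_rot: [0.464, -0.536, 0.542, -0.45]
contact_force: [-1.0, 0.2, -0.1]
finger_gap: 0.0882
```

```bash
python3 - <<'E'
from edge import *
s=st()
cam('side','s21');cam('top','t21')
b=cv2.imread('pics/t21.png')[80:220,260:400]; cv2.imwrite('pics/c21t.png',cv2.resize(b,None,fx=4,fy=4,interpolation=cv2.INTER_CUBIC))
b=cv2.imread('pics/s21.png')[60:180,200:330]; cv2.imwrite('pics/c21s.png',cv2.resize(b,None,fx=5,fy=5,interpolation=cv2.INTER_CUBIC))
E
```

```text
t 24.28 pos [650.2 268.3 258.3] fr [ 14.3 387.5 258.3] yaw -9.44 F [-1.   0.2 -0.1] gap 88.2
```

View pics/c21t.png

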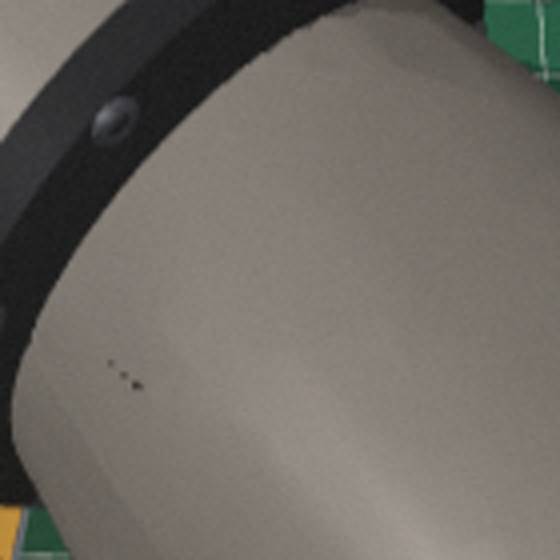

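View pics/c21s.png

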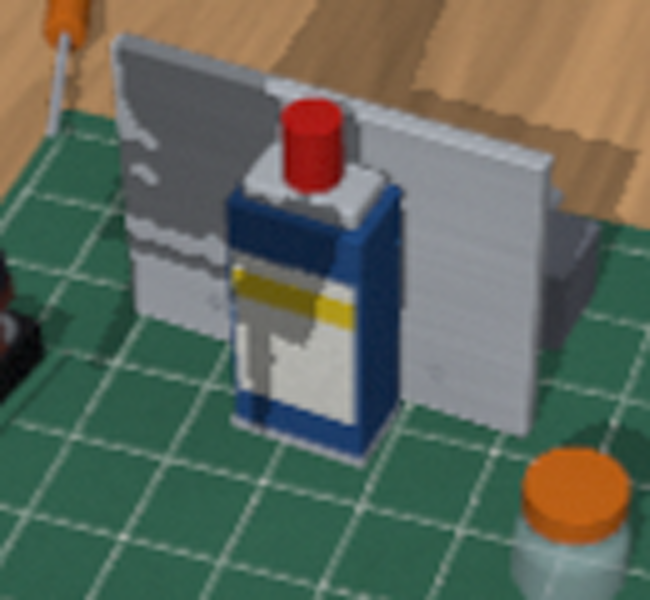

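```bash
python3 - <<'E'
from edge import *
s=cam('side')
S=lambda a,b:(200+(a+.5)/5-.5,60+(b+.5)/5-.5)
f=lambda a,b,z:fr(onz(s,*S(a,b),z))
A,B,C=f(233,421,0),f(362,464,0),f(401,406,0); print('foot',A,B,C,'yaw',np.degrees(np.arctan2(A[1]-B[1],A[0]-B[0])))
D,E=f(135,316,0),f(527,436,0); print('fence bottom',D,E,'yaw',np.degrees(np.arctan2(D[1]-E[1],D[0]-E[0])))
D,E=f(113,42,.167),f(548,170,.167); print('fence top',D,E)
A,B,C=f(228,198,.14),f(358,240,.14),f(400,188,.14); print('body top',A,B,C)
print('cap',f(313,112,.183))
E
```

```text
foot [34.7 48.1  0. ] [-36.2  48.    0. ] [-36.1   2.6  -0. ] yaw 0.08081204727738096
fence bottom [116.9   0.2  -0. ] [-101.1   -4.5    0. ] yaw 1.2350846409430993
fence top [116.1  -1.4 167. ] [-104.1    0.8  167. ]
body top [ 30.9  48.1 140. ] [-35.1  49.6 140. ] [-36.5   8.5 140. ]
cap [ -2.   26.4 183. ]
```

```bash
python3 - <<'E'
from edge import *
r=plan(F0-.002*e-.06*n+[0,0,.25],step=36)
for i in range(0,len(r),8): print(r[i:i+8])
E
```

```text
[[0, 36.0, 2.0, 0.0, -0.6], [0, 36.0, 2.0, -2.0, -0.0], [0, 36.0, 2.0, -2.0, -0.0], [0, 36.0, 2.0, -2.0, -0.0], [0, 36.0, 2.0, -2.0, -0.0], [0, 36.0, 2.0, -2.0, -0.0], [0, 36.0, 2.0, -2.0, -0.0], [0, 36.0, 2.0, -2.0, -0.0]]
[[0, 36.0, 2.0, -2.0, -0.0], [0, 36.0, 2.0, -2.0, -0.0], [0, 36.0, 2.0, -2.0, -0.0], [0, 36.0, 2.0, -2.0, -0.0], [0, 9.0, 0.0, 0.0, -0.0]]
```

Emit:
move_arm --targets '[[[0, 30, 0, 0, -0.6], [0, 36, 0, -2, 0], [0, 36, 0, -2, 0], [0, 36, 0, -2, 0], [0, 30, 0, -2, 0], [0, 20, 0, 0, 0]]]'

```text
time: 24.93
position: [0.6172, 0.0556, 0.2627]
tcp_rot: [0.476, -0.526, 0.536, -0.457]
contact_force: [0.3, 0.2, -0.2]
finger_gap: 0.0878
```

```bash
python3 - <<'E'
from edge import *
s=st(); print(R.from_quat(s['tcp_rot']).as_matrix().round(4)[:,1])
r=plan(F0-.002*e-.06*n+[0,0,.25],step=36)
for i in range(0,len(r),8): print(r[i:i+8])
E
```

```text
t 24.93 pos [617.2  55.6 262.7] fr [  6.7 172.4 262.7] yaw -7.38 F [ 0.3  0.2 -0.2] gap 87.8
[-0.0105 -0.0294 -0.9995]
[[0, 36.0, 3.0, -1.0, -0.1], [0, 36.0, 3.0, -1.0, -0.0], [0, 36.0, 3.0, -1.0, -0.0], [0, 36.0, 3.0, -1.0, -0.0], [0, 36.0, 3.0, -1.0, -0.0], [0, 36.0, 3.0, -1.0, -0.0], [0, 17.0, 1.0, -1.0, -0.0]]
```

Emit:
move_arm --targets '[[[0, 24, 0, -1, -0.1], [0, 30, 0, -1, 0], [0, 30, 0, -1, 0], [0, 30, 0, -1, 0], [0, 30, 0, -1, 0], [0, 30, 0, -1, 0], [0, 26, 0, -1, 0], [0, 15, 0, 0, 0]]]'

```text
time: 25.6
position: [0.5676, -0.198, 0.2738]
tcp_rot: [0.472, -0.529, 0.547, -0.445]
contact_force: [0.6, -0.4, -0.2]
finger_gap: 0.088
```

```bash
python3 - <<'E'
from edge import *
s=st(); print(R.from_quat(s['tcp_rot']).as_matrix().round(4)[:,1])
w=cam('wrist','w22'); print(fr(w['origin']))
E
```

```text
t 25.6 pos [ 567.6 -198.   273.8] fr [-12.3 -85.4 273.8] yaw -9.23 F [ 0.6 -0.4 -0.2] gap 88.0
[-0.0127 -0.044  -0.999 ]
[ -7.9  -3.8 432. ]
```

View pics/w22.png

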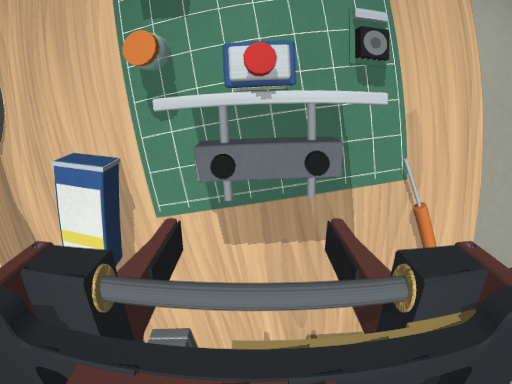

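```bash
python3 - <<'E'
from edge import *
b=cv2.imread('pics/w22.png')[20:130,140:300]; cv2.imwrite('pics/c22.png',cv2.resize(b,None,fx=5,fy=5,interpolation=cv2.INTER_CUBIC))
E
```

```text
(no output)
```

View pics/c22.png

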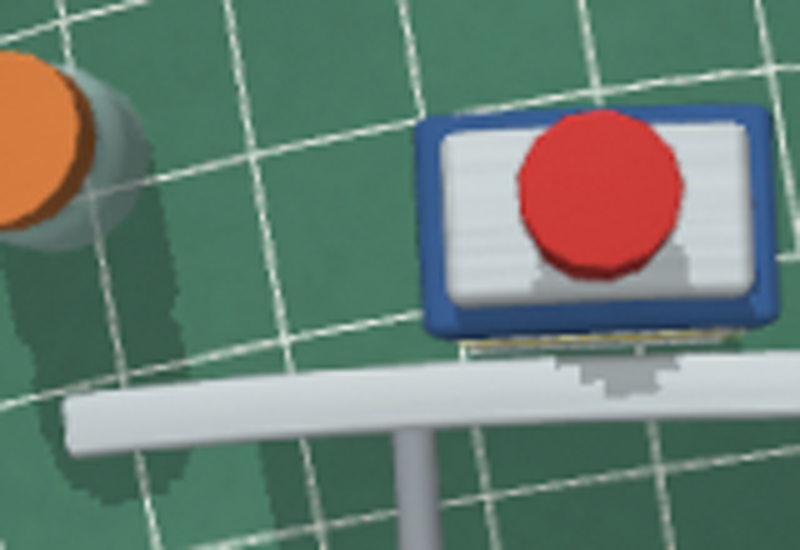

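```bash
python3 - <<'E'
from edge import *
w=cam('wrist')
S=lambda a,b:(140+(a+.5)/5-.5,20+(b+.5)/5-.5)
f=lambda a,b,z:fr(onz(w,*S(a,b),z))
print('fence top front',f(70,399,.167),f(300,374,.167),f(450,364,.167),f(600,358,.167),f(780,352,.167))
print('tin top front',f(430,335,.138),f(600,333,.138),f(775,323,.138))
print('tin top back',f(420,118,.14),f(770,105,.14))
print('foot white lower',f(462,350,0),f(740,337,0), f(462,342,0))
print('cap',f(600,195,.183))
E
```

```text
fence top front [-100.5   -5.   167. ] [-57.1  -4.8 167. ] [-30.3  -5.1 167. ] [ -4.   -5.4 167. ] [ 27.7  -5.3 167. ]
tin top front [-36.3   1.2 138. ] [ -3.4  -0.3 138. ] [ 30.8   0.7 138. ]
tin top back [-35.8  44.5 140. ] [ 31.4  44.2 140. ]
foot white lower [-40.8   0.4   0. ] [38.7  0.8  0. ] [-40.7   2.8   0. ]
cap [ -3.   21.8 183. ]
```

Emit:
move_arm --targets '[[[0, -25, 0, 4, -0.5], [0, -30, 0, 3, 0], [0, -28, 5, 2, 0], [0, -15, 10, 1, 0], [0, -6, 10, 0, 0], [0, 0, 10, 0, 0], [0, 0, 0, 0, 0]]]'

```text
time: 26.28
position: [0.5885, -0.0949, 0.2333]
tcp_rot: [0.483, -0.519, 0.538, -0.455]
contact_force: [0.7, -0.3, -0.9]
finger_gap: 0.0875
```

```bash
python3 - <<'E'
from edge import *
s=st(); print(R.from_quat(s['tcp_rot']).as_matrix().round(4)[:,1])
w=cam('wrist','w23')
E
```

```text
t 26.28 pos [588.5 -94.9 233.3] fr [ -3.8  19.5 233.3] yaw -6.85 F [ 0.7 -0.3 -0.9] gap 87.5
[-0.0115 -0.0456 -0.9989]
```

View pics/w23.png

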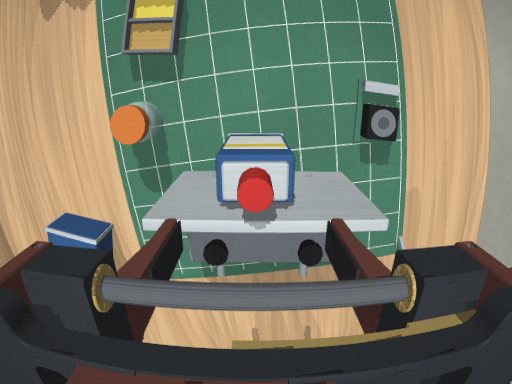

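Emit:
move_arm --targets '[[[0, -2, 12, 0, 0], [0, -2, 14, 0, 0], [0, -2, 14, 0, 0], [0, -2, 12, 0, 0], [0, -1, 12, 0, 0], [0, 0, 0, 0, 0]]]'

```text
time: 26.83
position: [0.5896, -0.0951, 0.166]
tcp_rot: [0.48, -0.52, 0.542, -0.453]
contact_force: [-0.5, 0.1, -1.2]
finger_gap: 0.0877
```

```bash
python3 - <<'E'
from edge import *
s=st(); print(R.from_quat(s['tcp_rot']).as_matrix().round(4)[:,1])
E
```

```text
t 26.83 pos [589.6 -95.1 166. ] fr [ -2.7  19.4 166. ] yaw -7.34 F [-0.5  0.1 -1.2] gap 87.7
[-0.0084 -0.0485 -0.9988]
```

Emit:
move_arm --targets '[[[0, -2, 10, 0, -0.1], [0, -2, 11, 0, 0], [0, -1, 11, 0, 0], [0, -1, 11, 0, 0], [0, 0, 7, 0, 0], [0, 0, 0, 0, 0]]]'

```text
time: 27.33
position: [0.5904, -0.0924, 0.1107]
tcp_rot: [0.483, -0.518, 0.54, -0.456]
contact_force: [-0.8, 0.5, 0.1]
finger_gap: 0.0877
```

```bash
python3 - <<'E'
from edge import *
s=st(); print(R.from_quat(s['tcp_rot']).as_matrix().round(4)[:,1])
E
```

```text
t 27.33 pos [590.4 -92.4 110.7] fr [ -2.3  22.2 110.7] yaw -6.87 F [-0.8  0.5  0.1] gap 87.7
[-0.0078 -0.0488 -0.9988]
```

Emit:
move_arm --targets '[[[1, 0, -1, 0, 0], [1, 0, 0, 0, 0], [1, 0, 0, 0, 0], [1, 0, 0, 0, 0], [1, 0, 0, 0, 0], [1, 1.5, 0, 0, 0], [1, 1.5, 0, 0, 0]]]'

```text
time: 27.92
position: [0.5897, -0.095, 0.1119]
tcp_rot: [0.483, -0.518, 0.54, -0.456]
contact_force: [0.0, 0.3, -3.1]
finger_gap: 0.0699
```

```bash
python3 - <<'E'
from edge import *
s=st(); print(R.from_quat(s['tcp_rot']).as_matrix().round(4)[:,1])
E
```

```text
t 27.92 pos [589.7 -95.  111.9] fr [ -2.6  19.5 111.9] yaw -6.83 F [ 0.   0.3 -3.1] gap 69.9
[-0.0085 -0.0485 -0.9988]
```

Emit:
move_arm --targets '[[[1, 1, 0, 0, 0], [1, 1, 0, 0, 0]]]'

```text
time: 28.08
position: [0.5892, -0.0972, 0.1118]
tcp_rot: [0.483, -0.518, 0.54, -0.455]
contact_force: [-0.5, 3.1, -4.3]
finger_gap: 0.0699
```

Emit:
move_arm --targets '[[[1, 1, 0, 0, 0], [1, 1, 0, 0, 0]]]'

```text
time: 28.25
position: [0.5892, -0.0971, 0.1119]
tcp_rot: [0.482, -0.519, 0.539, -0.457]
contact_force: [-0.2, 3.6, -3.7]
finger_gap: 0.0702
```

Emit:
move_arm --targets '[[[1, 1, 0, 0, 0], [1, 1, 0, 0, 0]]]'

```text
time: 28.42
position: [0.5892, -0.097, 0.112]
tcp_rot: [0.482, -0.519, 0.538, -0.458]
contact_force: [0.4, 4.4, -3.8]
finger_gap: 0.0699
```

```bash
python3 - <<'E'
from edge import *
s=st(); print(R.from_quat(s['tcp_rot']).as_matrix().round(4)[:,1])
E
```

```text
t 28.42 pos [589.2 -97.  112. ] fr [ -2.9  17.5 112. ] yaw -6.73 F [ 0.4  4.4 -3.8] gap 69.9
[-0.0075 -0.0426 -0.9991]
```

```bash
python3 - <<'E'
from edge import *
cam('side','s24')
b=cv2.imread('pics/s24.png')[60:180,200:330]; cv2.imwrite('pics/c24s.png',cv2.resize(b,None,fx=5,fy=5,interpolation=cv2.INTER_CUBIC))
E
```

```text
(no output)
```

View pics/c24s.png

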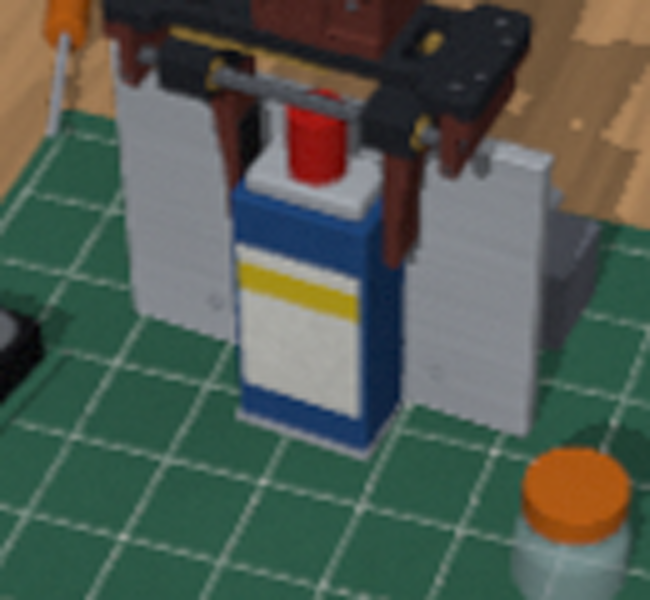

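```bash
python3 - <<'E'
from edge import *
s=cam('side')
S=lambda a,b:(200+(a+.5)/5-.5,60+(b+.5)/5-.5)
f=lambda a,b,z:fr(onz(s,*S(a,b),z))
print('foot',f(238,412,0),f(368,456,0),f(405,400,0))
print('body top',f(236,189,.14),f(361,227,.14),f(360,230,.14))
E
```

```text
foot [35.4 41.3  0. ] [-36.5  41.7   0. ] [-36.   -2.2  -0. ]
body top [ 30.6  40.8 140. ] [-32.4  40.9 140. ] [-32.9  43.  140. ]
```

Emit:
move_arm --targets '[[[1, 1.5, 1, 0, 0], [1, 2, 1, 0, 0]]]'

```text
time: 28.68
position: [0.5894, -0.0971, 0.1115]
tcp_rot: [0.481, -0.519, 0.537, -0.459]
contact_force: [-4.2, 8.2, 6.9]
finger_gap: 0.0699
```

```bash
python3 - <<'E'
from edge import *
s=st(); print(R.from_quat(s['tcp_rot']).as_matrix().round(4)[:,1])
E
```

```text
t 28.68 pos [589.4 -97.1 111.5] fr [ -2.7  17.4 111.5] yaw -6.63 F [-4.2  8.2  6.9] gap 69.9
[-0.0065 -0.0393 -0.9992]
```

Emit:
move_arm --targets '[[[0, 0, 0, 0, 0], [0, 0, 0, 0, 0], [0, 0, 0, 0, 0], [0, 0, 0, 0, 0], [0, -2, -10, 0, 0], [0, -2, -20, 0, 0], [0, 0, -24, 0, 0], [0, 0, -24, 0, 0]]]'

```text
time: 29.35
position: [0.5879, -0.0949, 0.1902]
tcp_rot: [0.484, -0.52, 0.537, -0.455]
contact_force: [-0.1, 0.1, 0.4]
finger_gap: 0.088
```

Emit:
move_arm --targets '[[[0, 0, -24, 0, 0], [0, 12, -20, 0, 0], [0, 24, -16, 0, 0], [0, 28, 0, 0, 0], [0, 20, 0, 0, 0], [0, 8, 0, 0, 0], [0, 0, 0, 0, 0]]]'

```text
time: 29.93
position: [0.5816, -0.185, 0.2713]
tcp_rot: [0.481, -0.514, 0.541, -0.459]
contact_force: [0.3, -0.1, 0.1]
finger_gap: 0.088
```

```bash
python3 - <<'E'
from edge import *
s=st(); print(R.from_quat(s['tcp_rot']).as_matrix().round(4)[:,1])
w=cam('wrist','w25'); print(fr(w['origin']))
b=cv2.imread('pics/w25.png')[20:150,140:300]; cv2.imwrite('pics/c25.png',cv2.resize(b,None,fx=4.6,fy=4.6,interpolation=cv2.INTER_CUBIC))
E
```

```text
t 29.93 pos [ 581.6 -185.   271.3] fr [  0.  -70.8 271.3] yaw -6.57 F [ 0.3 -0.1  0.1] gap 88.0
[ 0.0019 -0.0491 -0.9988]
[ -1.3  11.4 429.3]
```

View pics/c25.png

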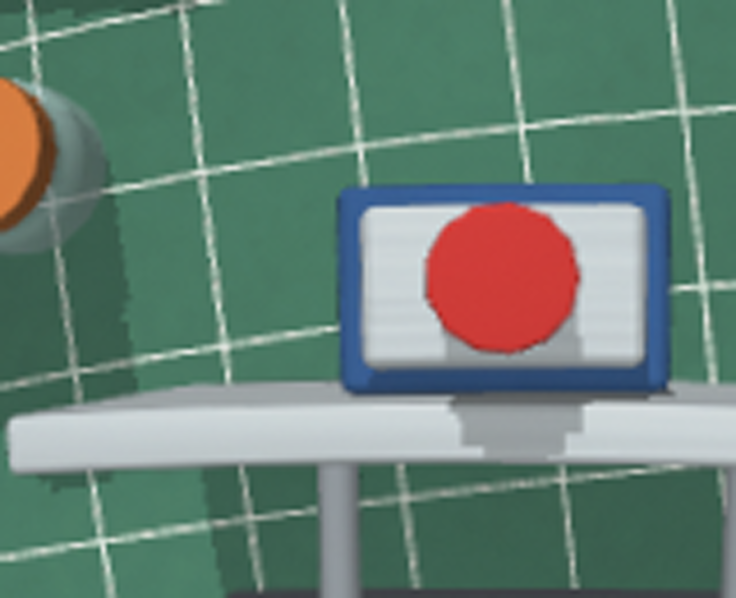

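```bash
python3 - <<'E'
from edge import *
w=cam('wrist')
S=lambda a,b:(140+(a+.5)/4.6-.5,20+(b+.5)/4.6-.5)
f=lambda a,b,z:fr(onz(w,*S(a,b),z))
print('fence top front',f(20,419,.167),f(345,404,.167),f(500,402,.167),f(665,403,.167))
print('tin top front',f(348,392,.138),f(500,392,.138),f(664,390,.138))
print('tin top back',f(342,187,.14),f(668,185,.14))
print('fence foot',f(120,395,0),f(200,384,0),f(300,383,0),f(690,383,0))
E
```

```text
fence top front [-99.1   0.4 167. ] [-33.5   0.6 167. ] [ -3.9   0.7 167. ] [ 27.4   0.9 167. ]
tin top front [-36.3   1.9 138. ] [ -4.2   1.6 138. ] [ 30.4   2.4 138. ]
tin top back [-37.1  45.7 140. ] [ 30.4  46.2 140. ]
fence foot [-126.6   -1.4    0. ] [-100.1    1.     0. ] [-68.    0.2   0. ] [53.5  0.1  0. ]
```

```bash
python3 - <<'E'
from edge import *
cam('side','s26'); cam('top','t26')
b=cv2.imread('pics/s26.png')[60:180,200:330]; cv2.imwrite('pics/c26s.png',cv2.resize(b,None,fx=5,fy=5,interpolation=cv2.INTER_CUBIC))
E
```

```text
(no output)
```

View pics/c26s.png

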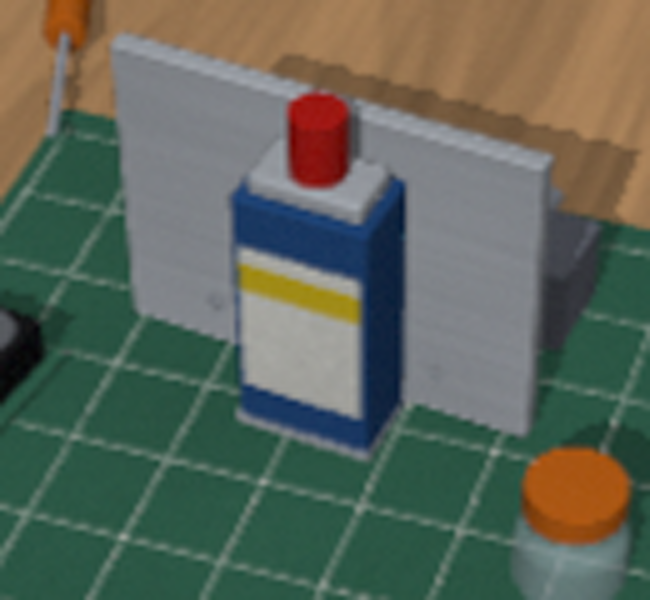

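View pics/t26.png

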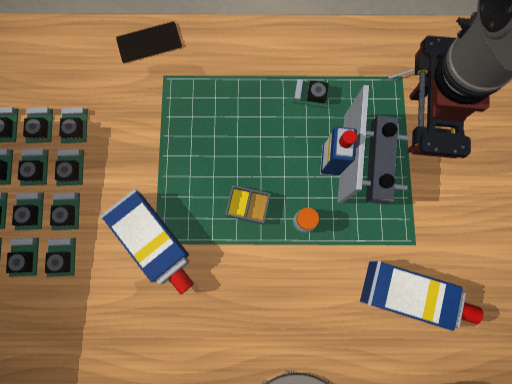

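Emit:
move_arm --targets '[[[0, 4, 16, 0, 0], [0, 4, 18, 0, 0], [0, 2, 18, 0, 0], [0, 0, 14, 0, 0], [0, 0, 0, 0, 0]]]'

```text
time: 30.55
position: [0.5828, -0.1846, 0.2023]
tcp_rot: [0.485, -0.512, 0.535, -0.465]
contact_force: [-0.6, 0.5, 0.4]
finger_gap: 0.088
```

```bash
python3 - <<'E'
from edge import *
s=st()
w=cam('wrist','w27'); print(fr(w['origin']))
b=cv2.imread('pics/w27.png')[0:130,160:320]; cv2.imwrite('pics/c27.png',cv2.resize(b,None,fx=4.6,fy=4.6,interpolation=cv2.INTER_CUBIC))
E
```

```text
t 30.55 pos [ 582.8 -184.6  202.3] fr [  1.2 -70.3 202.3] yaw -5.55 F [-0.6  0.5  0.4] gap 88.0
[ -1.5  11.  360.7]
```

View pics/c27.png

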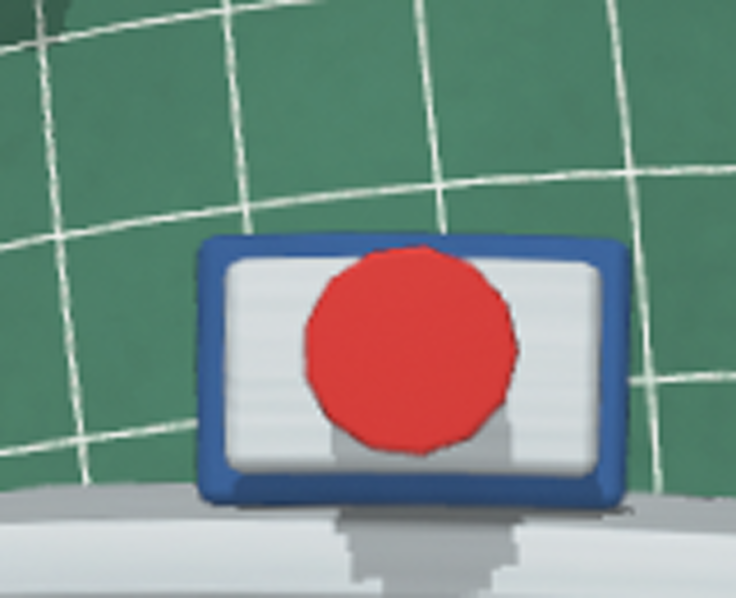

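```bash
python3 - <<'E'
from edge import *
w=cam('wrist')
S=lambda a,b:(160+(a+.5)/4.6-.5,(b+.5)/4.6-.5)
f=lambda a,b,z:fr(onz(w,*S(a,b),z))
g=cv2.cvtColor(w['image'],cv2.COLOR_RGB2GRAY).astype(int)
for u in (206,215,225,285,292): print(u,g[44:56,u],g[100:120,u])
print('fence top front',f(100,520,.167),f(250,521,.167),f(600,525,.167))
print('tin front',f(205,504,.138),f(410,506,.138),f(620,507,.138),'back',f(205,237,.138),f(410,235,.138),f(620,240,.138))
E
```

```text
206 [109 144 209 121 110 109 109 103  89  93  93  93] [ 94  93  93  93  92  91  91  84  74  64  80 154 167 194 219 219 218 216
 215 214]
215 [183 186 114 112 111 111 112 104  90  92  91  93] [180 155 131  97  74  73  73  71  68  64  86 168 169 188 220 219 218 216
 215 214]
225 [149 110 110 111 110 110 111  91  93  94  92  93] [179 155 131  97  72  73  72  69  67  63  79 121 169 192 219 219 217 217
 216 215]
285 [107 107 107 107 107 106 106 106  86  95  94  95] [203 177 156 120  80  74  74  73  71  67  63  89 123 169 179 211 221 219
 218 217]
292 [106 107 106 106 106 106 106 106  97  97  96  96] [ 89  88  89  88  87  89  87  87  78  68  76 101 109 169 172 197 221 220
 218 217]
fence top front [-4.71e+01  1.00e-01  1.67e+02] [-25.2  -0.3 167. ] [2.45e+01 1.00e-01 1.67e+02]
tin front [-36.3   0.8 138. ] [ -2.8   0.6 138. ] [ 31.4   1.6 138. ] back [-36.7  45.1 138. ] [ -3.7  45.3 138. ] [ 30.   45.8 138. ]
```

```bash
python3 - <<'E'
from edge import *
st(); print(env.sign_off())
E
```

```text
t 30.65 pos [ 584.3 -184.6  205. ] fr [  2.7 -70.1 205. ] yaw -5.54 F [ 0.6  0.1 -0.2] gap 87.8
the job is handed in; nothing more can be done
None
```

The tin stands upright against the fence, and I handed the job in at 30.65 s with the gripper open and touching nothing.

**How it went**
- **Lean:** I gripped the smallest tin by its cap and tipped the capped end up. The first lift stuck at about 40° with the foot off the bench, so I jerked it up and back to swing it further. Released, it leaned on the fence at about 60°. While I was setting it down, one reading showed it pressing about 26 N onto the bench and about 6 N on the fence; I eased off before letting go.
- **Foot pushed in:** I pushed the foot in with the fingertips at about 17 mm height, at 2–3 N, to roughly 70°. For the last few degrees I pushed the back face at about 72 mm height instead, at 4–6 N, because lower down the gripper's body would have touched the tin. It then settled upright as I backed off.
- **Pressed home:** I gripped the tin near its top and slid it to the fence. The first try felt like contact at about 6 N, but a look from above showed a gap of about 5 mm. On the second try it stopped firmly at about 8 N, and I let go.

**Last checks**
- **Tin:** the wrist view shows a gap of about 1 mm and the tin within about 0.5° of square, which is close to what the pixels can resolve.
- **Bystanders:** the jar, module and tray sit at the same pixels as at the start, judged by eye in the final top view.
- **Disagreements:** absolute fence positions differed by up to 5 mm between views, so I relied on the gap measured within a single picture. I never touched the fence separately to locate it; I found it only through the tin's contact.

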